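Fetch the red ink stick from behind the stock

ROBOT

A 6-joint arm with a two-finger parallel gripper is mounted at the origin on a cart in front of the work surface, level with it; the furniture and walls round the work are solid. World frame = base frame: x ahead of the robot, y to its left, z up, the work surface at z = 0. Lengths are in m, angles in rad, forces in N, time in s.
With the tool pointing down it reaches from about 0.35 to 0.975 m from the base axis. Payload 4.9 kg.
Tool frame: the origin (TCP) lies on the centre line of the jaws, within the pads' length; the fingertips stand manip.tip_reach ahead of it and the grasp point (between the pads) is the TCP (manip.tip_reach is the distance from the TCP to the fingertips, in m); z points along the fingers, y is the line along which they close (so a half turn about z gives the same grasp; the last joint's range is limited). The gripper opens to 85 mm and grips with 20 to 120 N. Pads are 22 mm wide; open, the fingers measure 114 mm over their backs; the gripper's body (76 mm by 85 mm) begins 54 mm behind the grasp point. The pads swing forward as they close: fully open they stand 13 mm farther back than shut.
Start: joints at [0.989, 0.053, 1.613, -0, 1.476, -0.119], TCP at [0.279, 0.559, 0.25] pointing down, gripper open.
Joint ranges: [-3.01, 3.01], [-1.01, 2.22], [0.06, 2.58], [-1.02, 4.17], [0.09, 2.62], [-3.14, 3.14]. Speed limits (rad/s): [2.57, 2.57, 3.14, 3.14, 3.14, 3.14].

INTERFACE

Orientations are given as a unit quaternion [w, x, y, z].
In Python, from plant import manip gives the robot as it stands. The module is installed in compiled form; this text tells all that it offers.
- The arm moves only by the tool move_arm, never from a script. Its argument "rows" is a list of rows, each a list of 7 numbers: the shift along the tool's x, y, z in cm, then the turn, a rotation vector about the tool's x, y, z in degrees, then the opening, from -1 (shut) to 1 (fully open). In form: [[tx, ty, tz, ax, ay, az, jaw], ...]. A call has 1 to 20 rows; each row shifts and turns the commanded pose from where the row before left it, along the tool's axes as they then stand; what a row does not reach is not made up. A row lasts 1/12 s, in which the tool goes at most 41.7 mm and 7.16 degrees, less where a joint would pass 70% of its speed; a pose out of reach is approached as far as the arm can. A call is refused whole if a number of a shift passes 4.17 or a number of a turn 7.16, either way. A call with a gripper value outside its range is refused whole. The fingers move at their own pace and stop on an object; the grip force is fixed at half the most. Time passes only in rows, so rows that do not move let the fingers close. It gives the time, the measured TCP pose, the force, the opening and the grip force at its end, in the units of the state.
- manip.state(): the state, without advancing time (a new reading comes with each control period).
- manip.grab_frame(name): name is "scene" or "top" or "wrist"; returns a dict with "img" (400x640x3 uint8, blue, green, red), "mtx" (3x3 intrinsics, pixels), "R" (3x3) and "t" (3): a world point X has camera coordinates R X + t. Camera axes: x right, y down, z forward; pixel columns grow to the right and rows downward; lengths in m; the calibration is good to about 2 mm. The wrist camera is an equidistant fisheye: a pixel r from the principal point sees the ray r / f radians off the axis. A picture is of the moment at which its call begins. There is no depth.
- manip.job_done(): hands the job in; it is judged then, once.
The state is a dict: "time": time; "joint_pos": joint angles; "joint_vel": joint speeds; "joint_efforts": joint torques, N m; "tool_pos": TCP position; "tool_rot": TCP orientation; "contact_force": force on the tool from outside, world axes, zero at the start; "ft_torque": the same for the moment, N m; "gripper_width": opening from 0.0 (shut) to 1.0 (fully open); "grasp_force": force on a finger pad.
Only numpy, scipy, OpenCV 4.12 (cv2) and the standard library are available. Lean on these libraries where they do the work, as an engineer would, in place of code of your own. Each camera call takes 0.05 s, during which the arm holds its last target. There are 200 camera calls.

TASK

A customer wants the red ink stick, which lies at the back of the wooden stand, under the black ink stick and behind the blue and the yellow pigment jar. First set both jars (upright) and the black stick aside on the cork mat, lifting the black one off without shifting the red one beneath; then, while they wait there, lay the red stick lengthwise in the middle of the order tray. After that lay the black stick lengthwise in the middle of the green bed of the stand and stand each jar back on the very ring it came from, leaving the water pot and the round blue tin where they are and never letting a jar tip over.

Things in the scene. Friction and masses are not known exactly. Their poses are not given: they have to be found in the camera images.
- red_stick: dark red ink stick, a flat bar 19 (x) x 72 (y) x 10 (z) mm, 24 g. Origin: centre of its underside; long axis y, z up. At the start it lies on the green bed of the stand, along it, under the black stick. Grasp across its 19 mm width.
- black_stick: black ink stick, the same bar 19 (x) x 72 (y) x 10 (z) mm, 24 g. Origin: centre of its underside; long axis y, z up. At the start it lies loose on top of the red stick, turned up to 0.2 rad and shifted 10 to 27 mm towards the stand's +y, so that only an end of the red one peeps out.
- blue_jar: glass pigment jar with blue content, round, 27 mm in diameter and 61 mm high with its fixed 24 mm stopper, 45 g. Origin: centre of its underside, z up. The glass body is 27 mm wide up to about 35 mm and narrows above to the neck under the stopper. It stands on one of the two rings of the stand; which one varies.
- yellow_jar: glass pigment jar with yellow content, otherwise the same as the blue jar (27 mm in diameter, 61 mm high, origin at the centre of its underside, z up). It stands on the other ring of the stand.
- stand: brown wooden stand, fixed board 140 (x) x 150 (y) x 12 (z) mm. Origin: centre of underside; +x is its back, away from the robot at yaw 0. Two flat brass rings, 37 mm in diameter, on its top at x = -8, y = +20 and -20 mm in its frame; between jar and red stick are about 10 mm, between the jars 13 mm: too little for a finger.
- bed (a point): centre of the top face of the stand's green bed, a flat strip 30 (x) x 96 (y) mm and 2 mm thick; the point is at x = +25 mm, y = 0, z = 14 mm in the stand's frame and has the stand's axes: the bed's long axis is y.
- cork_mat: fixed cork mat, flat, 150 (x) x 190 (y) x 4 (z) mm; things set aside stand on its top. Origin: centre of its underside, long axis y. It lies to the left or to the right of the stand.
- order_tray: fixed pale wooden order tray lined with white paper, 120 (x) x 160 (y) mm outside, with a rim 5 mm thick and 13 mm high and its inner floor at 5 mm. Origin: centre of its underside, long axis y. It lies on the other side of the stand from the mat.
- blue_tin: bystander: round tin with a blue lid, 68 mm in diameter, 24 mm high, loose in front of the stand. Origin: centre of its underside. To be left alone.
- water_pot: bystander: round grey-green pot, 69 mm in diameter, 54 mm high, loose at the back on the right of the stand. Origin: centre of its underside. To be left alone.
Not all that is in view belongs to the job. What is shaped like the yellow_jar but pink is not meant.

How it is judged:
On the way, in this order (a step that is already met when the one before it is completed fails the run):
1. both jars, upright, and the black stick are set aside on the cork mat, and the red stick has not been shifted by more than 10 mm (x of blue_jar in the frame of cork_mat between -0.075 and 0.075 m and y of blue_jar in the frame of cork_mat between -0.095 and 0.095 m and z of each of blue_jar, yellow_jar, black_stick in the frame of cork_mat below 0.01 m and linear speed of each of blue_jar, yellow_jar, black_stick below 0.02 m/s and contact force between the fingers and blue_jar below 0.05 N and angle between each of blue_jar, yellow_jar, black_stick's own z axis and vertical below 0.2 rad and x of yellow_jar in the frame of cork_mat between -0.075 and 0.075 m and y of yellow_jar in the frame of cork_mat between -0.095 and 0.095 m and contact force between the fingers and yellow_jar below 0.05 N and x of black_stick in the frame of cork_mat between -0.075 and 0.075 m and y of black_stick in the frame of cork_mat between -0.095 and 0.095 m and contact force between the fingers and black_stick below 0.05 N and distance of red_stick from where it was at the start of the episode below 0.01 m), for 0.2 s.
2. the red stick lies in the middle of the order tray, lengthwise, while the other three are still on the mat (horizontal distance between red_stick and order_tray below 0.015 m and angle between the y axis of red_stick and the y axis of order_tray, either way round below 0.25 rad and z of red_stick in the frame of order_tray below 0.011 m and angle between red_stick's own z axis and vertical below 0.15 rad and linear speed of each of red_stick, blue_jar, yellow_jar, black_stick below 0.02 m/s and contact force between the fingers and red_stick below 0.05 N and x of blue_jar in the frame of cork_mat between -0.075 and 0.075 m and y of blue_jar in the frame of cork_mat between -0.095 and 0.095 m and z of each of blue_jar, yellow_jar, black_stick in the frame of cork_mat below 0.01 m and contact force between the fingers and blue_jar below 0.05 N and angle between each of blue_jar, yellow_jar, black_stick's own z axis and vertical below 0.2 rad and x of yellow_jar in the frame of cork_mat between -0.075 and 0.075 m and y of yellow_jar in the frame of cork_mat between -0.095 and 0.095 m and contact force between the fingers and yellow_jar below 0.05 N and x of black_stick in the frame of cork_mat between -0.075 and 0.075 m and y of black_stick in the frame of cork_mat between -0.095 and 0.095 m and contact force between the fingers and black_stick below 0.05 N), for 0.2 s.
At the end, for the whole second after the job is handed in: Red stick flat in the tray, within 15 mm of its centre and 0.25 rad of its length; black stick flat on the green bed, within 12 mm of its centre and 0.2 rad of its length; each jar upright within 12 mm of where it stood at the start; all released and at rest (horizontal distance between red_stick and order_tray below 0.015 m and angle between the y axis of red_stick and the y axis of order_tray, either way round below 0.25 rad and z of red_stick in the frame of order_tray below 0.011 m and angle between each of red_stick, black_stick, blue_jar, yellow_jar's own z axis and vertical below 0.15 rad and linear speed of each of red_stick, black_stick, blue_jar, yellow_jar below 0.02 m/s and contact force between the fingers and red_stick below 0.05 N and horizontal distance between black_stick and bed below 0.012 m and angle between the y axis of black_stick and the y axis of bed, either way round below 0.2 rad and z of black_stick in the frame of bed below 0.006 m and contact force between the fingers and black_stick below 0.05 N and distance of each of blue_jar, yellow_jar from where it was at the start of the episode below 0.012 m and contact force between the fingers and blue_jar below 0.05 N and contact force between the fingers and yellow_jar below 0.05 N); the robot touches nothing.
It fails at once if a jar tips over (angle between any of blue_jar, yellow_jar's own z axis and vertical above 0.7 rad).
It fails at once if the water pot or the blue tin is moved by more than 20 mm (distance of any of water_pot, blue_tin from where it was at the start of the episode above 0.02 m).
It also fails if it takes over 136 s, if anything falls off the work surface, if the arm or the gripper's body presses on something with over 40 N, if the wrist force passes 120 N, or if a joint passes its speed limit or range.

## Working session

There is one attempt and no reset: what is moved stays moved. The work goes in short steps, Python scripts to look and compute and a tool call to move; the robot and the scene stay as the last step left them, time stands still between calls to the robot, and variables do not carry over. Pictures are saved under pics/ and viewed, at most 17 in all, crops included, and the job is handed in when it is done.

Besides the shell and the picture viewer there is one more tool, called after "Request:" in YAML: its name, and indented under it one key for each argument. move_arm: Moves the arm, as the interface text tells. Its arguments: {"type":"object","properties":{"rows":{"type":"array","items":{"type":"array","items":{"type":"number"}}}},"required":["rows"]}

```bash
mkdir -p pics; cat > h.py <<'E'
import numpy as np, cv2
from plant import manip
def snap(n,f):
    d=manip.grab_frame(n); cv2.imwrite('pics/'+f+'.png',d['img']); np.savez('pics/'+f,**{k:np.array(v) for k,v in d.items()}); return d
def px(f,u,v,z):
    d=np.load('pics/'+f+'.npz'); r=np.linalg.inv(d['mtx'])@[u,v,1]; R=d['R'];t=d['t']
    c=-R.T@t; w=R.T@r; return c+w*(z-c[2])/w[2]
def proj(f,X):
    d=np.load('pics/'+f+'.npz'); p=d['mtx']@(d['R']@np.array(X)+d['t']); return p[:2]/p[2]
E
python3 - <<'E'
from h import *
snap('scene','s0');d=snap('top','t0')
print(d['mtx'],d['R'],d['t'],-d['R'].T@d['t']);print(manip.state(),manip.tip_reach)
E
```

```text
[[508.36942628   0.         313.513616  ]
 [  0.         508.36942628 201.6065135 ]
 [  0.           0.           1.        ]] [[ 0.01194756 -0.99977663 -0.01743416]
 [-0.99820893 -0.01090308 -0.05882216]
 [ 0.05861893  0.01810572 -0.99811623]] [0.004363   0.52324461 1.2909457 ] [ 0.44658146 -0.01330649  1.3193683 ]
{'time': 0.1, 'joint_pos': array([ 9.88991538e-01,  5.33115875e-02,  1.61415649e+00, -1.10078228e-05,
        1.47599068e+00, -1.18993001e-01]), 'joint_vel': array([ 0.00034818, -0.00121063, -0.00271082,  0.00087642, -0.00037166,
        0.00043327]), 'joint_efforts': array([ 4.19225137e-05, -3.94901419e+01, -3.71366787e+01, -1.29395589e-04,
        3.89557550e-03,  3.52295524e-05]), 'tool_pos': array([0.27874832, 0.55880866, 0.24917318]), 'tool_rot': array([-3.15144627e-04,  2.29345558e-01,  9.73344618e-01, -8.78234779e-04]), 'contact_force': array([ 0.14229295, -0.24214004,  0.29192567]), 'ft_torque': array([-0.0095175 ,  0.0110257 ,  0.00863213]), 'grasp_force': 0.0, 'gripper_width': 1.00278683667191} 0.019
```

View pics/t0.png

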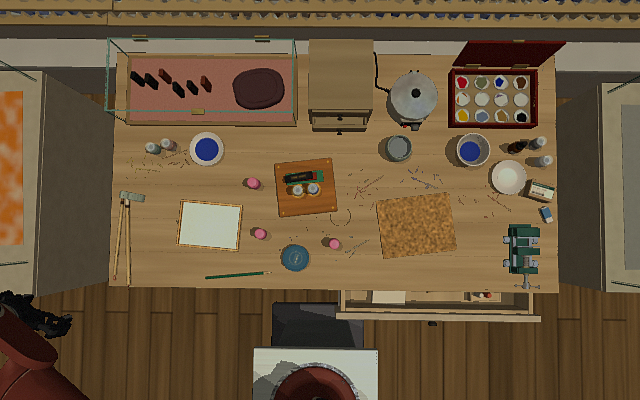

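View pics/s0.png

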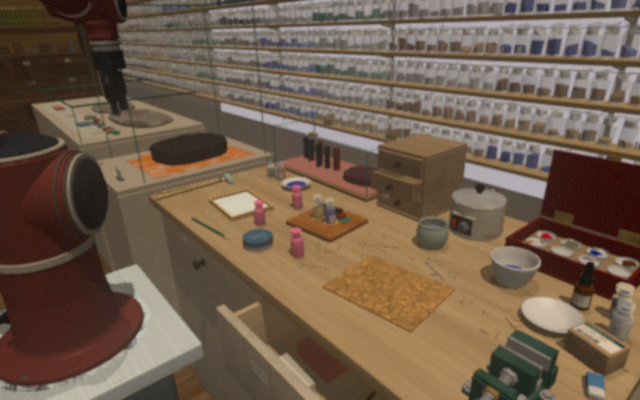

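The top view shows the stand at about (306,187), the tray at (209,226), the mat at (416,225), the tin at (295,258) and the water pot at (398,148). Three pink look-alike jars stand at (253,183), (260,233) and (334,243); they are not meant. The two jars on the stand at (298,190) and (313,189) match the description. I'll enlarge the stand to confirm.

```bash
python3 - <<'E'
from h import *
a=cv2.imread('pics/t0.png')[145:225,262:352]; a=cv2.resize(a,None,fx=7,fy=7,interpolation=cv2.INTER_CUBIC)
cv2.imwrite('pics/c1.png',a)
a=cv2.imread('pics/t0.png')[185:265,170:465]; print(a.shape)
b=np.vstack([cv2.resize(a[:,:90],None,fx=6,fy=3.6),]) if 0 else None
l=cv2.imread('pics/t0.png')[190:260,170:250]; r=cv2.imread('pics/t0.png')[187:263,370:464]
l=cv2.resize(l,None,fx=4,fy=4,interpolation=cv2.INTER_CUBIC);r=cv2.resize(r,None,fx=4,fy=4,interpolation=cv2.INTER_CUBIC)
c=np.zeros((304,320+376,3),np.uint8);c[:280,:320]=l;c[:,320:]=r;cv2.imwrite('pics/c2.png',c)
E
```

```text
(80, 295, 3)
```

View pics/c1.png

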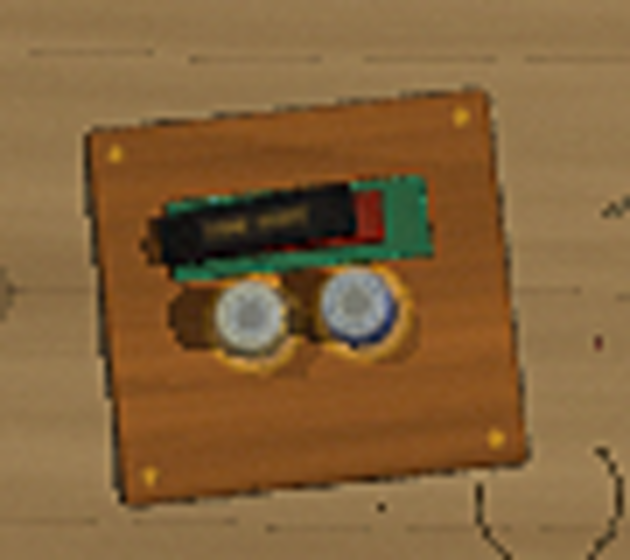

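View pics/c2.png

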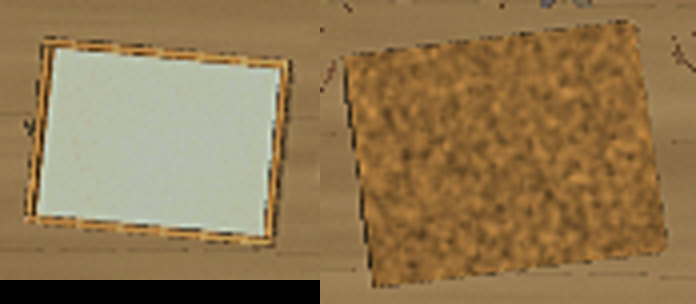

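The enlarged crop shows yellow-content glass on the left ring at crop (250,315) and blue on the right ring at (358,305). The black stick spans (162,241) to (353,211), and the red end peeps out at (383,216).

```bash
python3 - <<'E'
from h import *
np.set_printoptions(precision=4,suppress=True)
def P(x,y,s,o,z): return px('t0',(x+.5)/s-.5+o[0],(y+.5)/s-.5+o[1],z)
def box(n,c,s,o,z):
    q=np.array([P(x,y,s,o,z) for x,y in c])[:,:2]; TL,TR,BR,BL=q
    e=(TL+BL-TR-BR)/2; f=(TL+TR-BL-BR)/2   # +y , +x
    print(n,q.mean(0),'size y',np.linalg.norm(e),'x',np.linalg.norm(f),'yaw',np.arctan2(-e[0],e[1]),np.arctan2(f[1],f[0]))
    return q.mean(0),np.arctan2(f[1]-e[0],f[0]+e[1])
S=(262,145)
c,y=box('stand',[(88,131),(488,90),(526,462),(122,505)],7,S,.012)
box('tray',[(45,39),(289,62),(270,244),(26,221)],4,(170,190),.013)
box('mat',[(25,57),(313,20),(347,250),(53,287)],4,(370,187),.004)
R=np.array([[np.cos(y),-np.sin(y)],[np.sin(y),np.cos(y)]])
print(y);
for n,p in dict(yel=(-.008,.02),blu=(-.008,-.02),bed=(.025,0)).items(): print(n,c+R@p)
print('stoppers',P(250,315,7,S,.073),P(358,305,7,S,.073))
a,b=P(162,241,7,S,.034),P(353,211,7,S,.034);print('black',(a+b)/2,np.linalg.norm(a-b),np.arctan2(-(a-b)[0],(a-b)[1]))
r=P(382,216,7,S,.024);print('red end',r,R.T@(r[:2]-c), 'blk in stand',R.T@((a+b)[:2]/2-c))
print('tin',px('t0',295,258,.024),'pot',px('t0',398.5,148,.054),'pink',px('t0',253,183,.06),px('t0',260.5,233,.06),px('t0',334.5,243,.06))
E
```

```text
stand [0.5611 0.0322] size y 0.14909773696904904 x 0.13870952767976838 yaw 0.11484200641957183 0.10881450369052935
tray [0.4601 0.2791] size y 0.15865244717678684 x 0.11763317611349232 yaw -0.08171752943664715 -0.08052689342550409
mat [ 0.4666 -0.2535] size y 0.18857789467605926 x 0.14910646554809467 yaw 0.1383172539568903 0.13398907582837508
0.11193703470875743
yel [0.5509 0.0512]
blu [0.5554 0.0114]
bed [0.586 0.035]
stoppers [0.549  0.0496 0.073 ] [0.5529 0.0117 0.073 ]
black [0.5847 0.0493 0.034 ] 0.07022002707901083 0.166554907873016
red end [0.5899 0.0043 0.024 ] [ 0.0255 -0.031 ] blk in stand [0.0253 0.0144]
tin [0.3788 0.0555 0.024 ] pot [ 0.6576 -0.2014  0.054 ] pink [0.5653 0.1609 0.06  ] [0.4412 0.14   0.06  ] [ 0.4188 -0.0435  0.06  ]
```

```bash
cat >> h.py <<'E'
from scipy.spatial.transform import Rotation as Ro
def go(x,y,z,phi):
    """tool-axis shift (cm) to a world point, turn about tool z (deg)"""
    s=manip.state(); q=s['tool_rot']; R=Ro.from_quat([q[1],q[2],q[3],q[0]]).as_matrix()
    T=np.column_stack([[-np.sin(phi),np.cos(phi),0],[np.cos(phi),np.sin(phi),0],[0,0,-1]])
    d=np.array([x,y,z])-s['tool_pos']
    print('shift cm now-axes',np.round(R.T@d*100,2),'after-turn axes',np.round(T.T@d*100,2),'turn',np.round(np.degrees(Ro.from_matrix(R.T@T).as_rotvec()),2),'t',round(s['time'],2),'w',round(s['gripper_width'],3),'gf',round(s['grasp_force'],1),'f',np.round(s['contact_force'],1))
E
python3 -c "
from h import *
go(.55,.0505,.16,.112)"
```

```text
shift cm now-axes [-46.97 -33.36   8.97] after-turn axes [-53.54  21.27   8.92] turn [-1.000e-01  4.000e-02  5.707e+01] t 0.1 w 1.003 gf 0.0 f [ 0.1 -0.2  0.3]
```

Request:
move_arm:
  rows:
    - [0, 0, 0, 0, 0, 7.1, 0.3]
    - [0, 0, 0, 0, 0, 7.1, 0.3]
    - [0, 0, 0, 0, 0, 7.1, 0.3]
    - [0, 0, 0, 0, 0, 7.1, 0.3]
    - [0, 0, 0, 0, 0, 7.1, 0.3]
    - [0, 0, 0, 0, 0, 7.1, 0.3]
    - [0, 0, 0, 0, 0, 7.1, 0.3]
    - [0, 0, 0, 0, 0, 7.1, 0.3]
    - [-2.7, 1.1, 0.4, 0, 0, 0, 0.3]
    - [-2.7, 1.1, 0.4, 0, 0, 0, 0.3]
    - [-2.7, 1.1, 0.4, 0, 0, 0, 0.3]
    - [-2.7, 1.1, 0.4, 0, 0, 0, 0.3]
    - [-2.7, 1.1, 0.4, 0, 0, 0, 0.3]
    - [-2.7, 1.1, 0.4, 0, 0, 0, 0.3]
    - [-2.7, 1.1, 0.4, 0, 0, 0, 0.3]
    - [-2.7, 1.1, 0.4, 0, 0, 0, 0.3]
    - [-2.7, 1.1, 0.4, 0, 0, 0, 0.3]
    - [-2.7, 1.1, 0.4, 0, 0, 0, 0.3]

```text
time: 1.6
tool_pos: [0.4199, 0.3025, 0.2097]
tool_rot: [-0.0, 0.665, 0.747, -0.0]
contact_force: [0.7, 0.2, 0.5]
gripper_width: 0.649
grasp_force: 0.0
```

Request:
move_arm:
  rows:
    - [-2.7, 1.0, 0.4, 0, 0, 0, 0.3]
    - [-2.7, 1.0, 0.4, 0, 0, 0, 0.3]
    - [-2.7, 1.0, 0.4, 0, 0, 0, 0.3]
    - [-2.7, 1.0, 0.4, 0, 0, 0, 0.3]
    - [-2.7, 1.0, 0.4, 0, 0, 0, 0.3]
    - [-2.7, 1.0, 0.4, 0, 0, 0, 0.3]
    - [-2.7, 1.0, 0.4, 0, 0, 0, 0.3]
    - [-2.7, 1.0, 0.4, 0, 0, 0, 0.3]
    - [0, 0, 0, 0, 0, 0, 0.3]
    - [0, 0, 0, 0, 0, 0, 0.3]

```text
time: 2.43
tool_pos: [0.5241, 0.0976, 0.1775]
tool_rot: [-0.001, 0.666, 0.746, -0.0]
contact_force: [0.1, 0.9, -0.7]
gripper_width: 0.651
grasp_force: 0.0
```

```bash
python3 -c "
from h import *
go(.55,.0505,.12,.112)"
```

```text
shift cm now-axes [-4.98  2.04  5.74] after-turn axes [-4.97  2.04  5.75] turn [-0.1  -0.02  0.12] t 2.43 w 0.651 gf 0.0 f [ 0.1  0.9 -0.7]
```

Request:
move_arm:
  rows:
    - [-1.25, 0.5, 1.4, 0, 0, 0, 0.3]
    - [-1.25, 0.5, 1.4, 0, 0, 0, 0.3]
    - [-1.25, 0.5, 1.4, 0, 0, 0, 0.3]
    - [-1.23, 0.54, 1.5, 0, 0, 0, 0.3]
    - [0, 0, 0, 0, 0, 0, 0.3]
    - [0, 0, 0, 0, 0, 0, 0.3]

```text
time: 2.93
tool_pos: [0.5493, 0.0524, 0.1204]
tool_rot: [-0.001, 0.665, 0.747, -0.001]
contact_force: [-0.8, -0.0, 0.5]
gripper_width: 0.65
grasp_force: 0.0
```

```bash
python3 -c "
from h import *
snap('wrist','w1');d=np.load('pics/w1.npz');print(d['mtx'],-d['R'].T@d['t'],d['R'])
go(.55,.0505,.06,.112)"
```

```text
[[309.70691629   0.         318.95397592]
 [  0.         309.70691629 195.03053353]
 [  0.           0.           1.        ]] [0.5409508  0.12529675 0.24484795] [[ 0.99318854  0.11651339 -0.00107604]
 [ 0.11177157 -0.95007778  0.29130623]
 [ 0.03291875 -0.28944228 -0.95662925]]
shift cm now-axes [-0.22 -0.01  6.15] after-turn axes [-0.22 -0.02  6.15] turn [-0.03 -0.04  0.31] t 2.98 w 0.649 gf 0.0 f [0.6 1.  0.5]
```

View pics/w1.png

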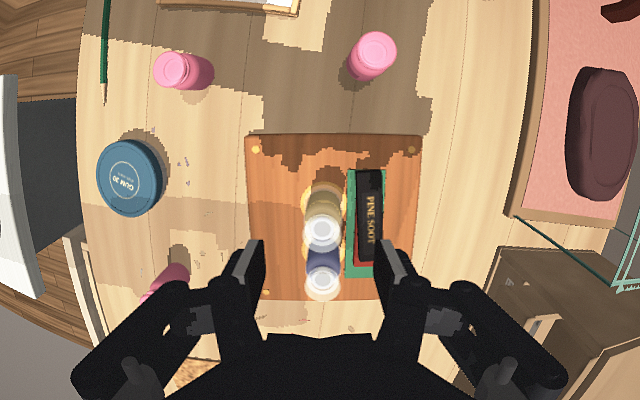

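The wrist view shows the yellow stopper at (322,232), midway between the finger tips (262 and 378). The black stick is at (368,215), right of it. I'll descend.

Request:
move_arm:
  rows:
    - [-0.2, 0, 1.0, 0, 0, 0, 0.3]
    - [0, 0, 1.5, 0, 0, 0.3, 0.3]
    - [0, 0, 1.5, 0, 0, 0, 0.3]
    - [0, 0, 1.3, 0, 0, 0, 0.3]
    - [0, 0, 0.9, 0, 0, 0, 0.3]
    - [0, 0, 0, 0, 0, 0, 0]
    - [0, 0, 0, 0, 0, 0, -0.2]
    - [0, 0, 0, 0, 0, 0, -0.3]
    - [0, 0, 0, 0, 0, 0, -0.4]
    - [0, 0, 0, 0, 0, 0, -0.6]
    - [0, 0, 0, 0, 0, 0, -0.8]
    - [0, 0, 0, 0, 0, 0, -1]
    - [0, 0, 0, 0, 0, 0, -1]
    - [0, 0, 0, 0, 0, 0, -1]

```text
time: 4.15
tool_pos: [0.5517, 0.0495, 0.0607]
tool_rot: [0.001, 0.667, 0.745, 0.001]
contact_force: [-0.2, -0.3, 7.1]
gripper_width: 0.269
grasp_force: 59.2
```

```bash
python3 -c "
from h import *
go(.55,.0505,.12,.112); snap('scene','s1')
a=cv2.imread('pics/s1.png')[130:270,240:400];cv2.imwrite('pics/c3.png',cv2.resize(a,None,fx=4,fy=4))"
```

```text
shift cm now-axes [ 0.11 -0.14 -5.93] after-turn axes [ 0.12 -0.16 -5.93] turn [ 0.14  0.02 -0.04] t 4.15 w 0.269 gf 59.2 f [-0.2 -0.3  7.1]
```

View pics/c3.png

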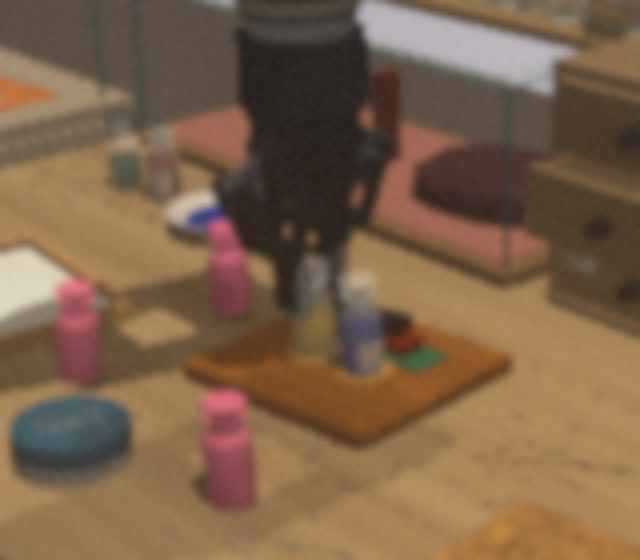

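The view shows the pads on the yellow jar's stopper, with the blue jar upright next to it. The opening reads 22.9 mm, which fits the 24 mm stopper. I'll lift.

Request:
move_arm:
  rows:
    - [0, 0, -0.4, 0, 0, 0, -1]
    - [0, 0, -1, 0, 0, 0, -1]
    - [0, 0, -2, 0, 0, 0, -1]
    - [0, 0, -2.5, 0, 0, 0, -1]
    - [0, 0, -2.5, 0, 0, 0, -1]
    - [0, 0, -1.5, 0, 0, 0, -1]
    - [0, 0, 0, 0, 0, 0, -1]
    - [0, 0, 0, 0, 0, 0, -1]

```text
time: 4.87
tool_pos: [0.551, 0.0495, 0.1593]
tool_rot: [0.001, 0.667, 0.745, 0.001]
contact_force: [-0.3, -0.0, -1.4]
gripper_width: 0.266
grasp_force: 58.8
```

```bash
python3 -c "
from h import *
go(.4573,-.1841,.075,.134); snap('wrist','w2')"
```

```text
shift cm now-axes [-22.18 -11.92   8.41] after-turn axes [-21.9  -12.4    8.43] turn [ 0.11  0.02 -1.29] t 4.87 w 0.266 gf 58.8 f [-0.3 -0.  -1.4]
```

View pics/w2.png

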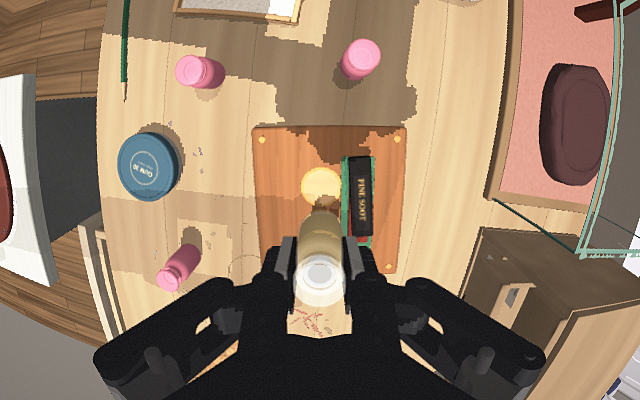

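The yellow jar hangs upright in the jaws at (320,275), and its ring is bare at (322,187). I'll carry it to the mat.

Request:
move_arm:
  rows:
    - [-1, -0.55, 0, 0, 0, -1.3, -1]
    - [-2.1, -1.15, 0, 0, 0, 0, -1]
    - [-2.4, -1.35, 0, 0, 0, 0, -1]
    - [-2.4, -1.35, 0, 0, 0, 0, -1]
    - [-2.4, -1.35, 0, 0, 0, 0, -1]
    - [-2.4, -1.35, 0, 0, 0, 0, -1]
    - [-2.4, -1.35, 0, 0, 0, 0, -1]
    - [-2.4, -1.35, 0, 0, 0, 0, -1]
    - [-2.4, -1.35, 0, 0, 0, 0, -1]
    - [-1.5, -0.8, 0, 0, 0, 0, -1]
    - [-0.5, -0.45, 0.5, 0, 0, 0, -1]
    - [0, 0, 1.5, 0, 0, 0, -1]
    - [0, 0, 2, 0, 0, 0, -1]
    - [0, 0, 2, 0, 0, 0, -1]
    - [0, 0, 1.5, 0, 0, 0, -1]
    - [0, 0, 0.9, 0, 0, 0, -1]
    - [0, 0, 0, 0, 0, 0, -1]
    - [0, 0, 0, 0, 0, 0, -1]

```text
time: 6.42
tool_pos: [0.4562, -0.1832, 0.0733]
tool_rot: [-0.001, 0.658, 0.753, -0.0]
contact_force: [0.5, -0.0, -1.1]
gripper_width: 0.265
grasp_force: 58.8
```

```bash
python3 -c "
from h import *
go(.4573,-.1841,.054,.134)"
```

```text
shift cm now-axes [-0.11  0.1   1.93] after-turn axes [-0.11  0.1   1.93] turn [-0.1  -0.09  0.03] t 6.42 w 0.265 gf 58.8 f [ 0.5 -0.  -1.1]
```

Request:
move_arm:
  rows:
    - [0, 0, 0.8, 0, 0, 0, -1]
    - [0, 0, 0.6, 0, 0, 0, -1]
    - [0, 0, 0.3, 0, 0, 0, -1]
    - [0, 0, 0.2, 0, 0, 0, -1]
    - [0, 0, 0, 0, 0, 0, -1]
    - [0, 0, 0, 0, 0, 0, -1]

```text
time: 6.92
tool_pos: [0.4568, -0.184, 0.0554]
tool_rot: [0.0, 0.658, 0.753, 0.0]
contact_force: [-0.1, -0.4, -0.2]
gripper_width: 0.265
grasp_force: 58.8
```

Request:
move_arm:
  rows:
    - [0, 0, 0.2, 0, 0, 0, -1]
    - [0, 0, 0.05, 0, 0, 0, -1]
    - [0, 0, 0, 0, 0, 0, -1]
    - [0, 0, 0, 0, 0, 0, -1]

```text
time: 7.25
tool_pos: [0.4568, -0.184, 0.0529]
tool_rot: [0.0, 0.658, 0.753, 0.0]
contact_force: [0.2, 0.8, -0.8]
gripper_width: 0.265
grasp_force: 58.8
```

Request:
move_arm:
  rows:
    - [0, 0, 0.1, 0, 0, 0, -1]
    - [0, 0, 0, 0, 0, 0, -1]
    - [0, 0, 0.0, 0, 0, 0, -1]

```text
time: 7.5
tool_pos: [0.4569, -0.1841, 0.0527]
tool_rot: [-0.0, 0.658, 0.753, -0.0]
contact_force: [-2.0, 1.8, 4.2]
gripper_width: 0.265
grasp_force: 59.3
```

Contact with the mat (4 N up). I'll release and rise.

Request:
move_arm:
  rows:
    - [0, 0, 0, 0, 0, 0, -0.4]
    - [0, 0, 0, 0, 0, 0, -0.2]
    - [0, 0, 0, 0, 0, 0, 0.1]
    - [0, 0, 0, 0, 0, 0, 0.3]
    - [0, 0, 0, 0, 0, 0, 0.3]
    - [0, 0, -1, 0, 0, 0, 0.3]
    - [0, 0, -2, 0, 0, 0, 0.3]
    - [0, 0, -2.5, 0, 0, 0, 0.3]
    - [0, 0, -2.5, 0, 0, 0, 0.3]
    - [0, 0, -1, 0, 0, 0, 0.3]
    - [0, 0, 0, 0, 0, 0, 0.3]

```text
time: 8.42
tool_pos: [0.4587, -0.1851, 0.1457]
tool_rot: [0.004, 0.658, 0.753, 0.001]
contact_force: [0.1, -0.1, -0.2]
gripper_width: 0.649
grasp_force: 0.0
```

```bash
python3 -c "
from h import *
go(.5542,.0115,.12,.112)"
```

```text
shift cm now-axes [18.22 12.07  2.56] after-turn axes [18.47 11.68  2.57] turn [0.33 0.25 1.27] t 8.42 w 0.649 gf 0.0 f [ 0.1 -0.1 -0.2]
```

Request:
move_arm:
  rows:
    - [1.5, 1, 0, 0, 0, 1.2, 0.3]
    - [2.2, 1.4, 0, 0, 0, 0, 0.3]
    - [2.5, 1.6, 0, 0, 0, 0, 0.3]
    - [2.5, 1.6, 0, 0, 0, 0, 0.3]
    - [2.5, 1.6, 0, 0, 0, 0, 0.3]
    - [2.5, 1.6, 0, 0, 0, 0, 0.3]
    - [2.5, 1.6, 0, 0, 0, 0, 0.3]
    - [1.6, 1.0, 1, 0, 0, 0, 0.3]
    - [0.5, 0.3, 1.5, 0, 0, 0, 0.3]
    - [0, 0, 0, 0, 0, 0, 0.3]
    - [0, 0, 0, 0, 0, 0, 0.3]

```text
time: 9.33
tool_pos: [0.5502, 0.0116, 0.1143]
tool_rot: [-0.002, 0.666, 0.746, -0.002]
contact_force: [0.2, 0.8, 0.3]
gripper_width: 0.649
grasp_force: 0.0
```

```bash
python3 -c "
from h import *
snap('top','t1');go(.5542,.0115,.061,.112)
a=cv2.imread('pics/t1.png')[187:263,370:464];cv2.imwrite('pics/c4.png',cv2.resize(a,None,fx=4,fy=4))"
```

```text
shift cm now-axes [0.   0.34 5.45] after-turn axes [0.01 0.33 5.45] turn [-0.16 -0.02  0.06] t 9.38 w 0.649 gf 0.0 f [-0.2  0.5  0. ]
```

View pics/c4.png

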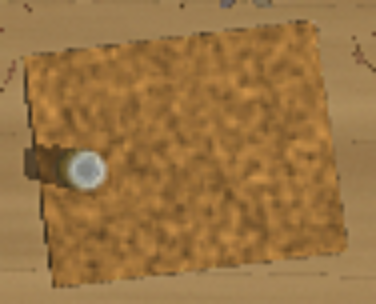

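The crop shows the yellow jar upright on the mat at (87,169). Next is the blue jar.

Request:
move_arm:
  rows:
    - [0, 0.3, 1.0, 0, 0, 0, 0.3]
    - [0, 0, 1.5, 0, 0, 0, 0.3]
    - [0, 0, 1.3, 0, 0, 0, 0.3]
    - [0, 0, 1.0, 0, 0, 0, 0.3]
    - [0, 0, 0.6, 0, 0, 0, 0.3]
    - [0, 0, 0, 0, 0, 0, 0]
    - [0, 0, 0, 0, 0, 0, -0.2]
    - [0, 0, 0, 0, 0, 0, -0.3]
    - [0, 0, 0, 0, 0, 0, -0.4]
    - [0, 0, 0, 0, 0, 0, -0.6]
    - [0, 0, 0, 0, 0, 0, -0.8]
    - [0, 0, 0, 0, 0, 0, -1]
    - [0, 0, 0, 0, 0, 0, -1]
    - [0, 0, 0, 0, 0, 0, -1]

```text
time: 10.55
tool_pos: [0.5559, 0.0116, 0.0639]
tool_rot: [0.001, 0.666, 0.746, 0.001]
contact_force: [0.3, -0.1, 4.7]
gripper_width: 0.268
grasp_force: 59.1
```

Request:
move_arm:
  rows:
    - [0, 0, -0.4, 0, 0, 0, -1]
    - [0, 0, -1, 0, 0, 0, -1]
    - [0, 0, -2, 0, 0, 0, -1]
    - [0, 0, -2.5, 0, 0, 0, -1]
    - [0, 0, -2.5, 0, 0, 0, -1]
    - [0, 0, -1.5, 0, 0, 0, -1]
    - [0, 0, 0, 0, 0, 0, -1]
    - [0, 0, 0, 0, 0, 0, -1]

```text
time: 11.22
tool_pos: [0.5551, 0.0116, 0.1626]
tool_rot: [0.001, 0.666, 0.746, 0.0]
contact_force: [-0.2, -0.3, -0.7]
gripper_width: 0.267
grasp_force: 58.5
```

```bash
python3 -c "
from h import *
go(.4639,-.2337,.073,.134)"
```

```text
shift cm now-axes [-23.34 -11.85   8.95] after-turn axes [-23.09 -12.32   8.96] turn [ 0.07  0.02 -1.19] t 11.22 w 0.267 gf 58.5 f [-0.2 -0.3 -0.7]
```

Request:
move_arm:
  rows:
    - [-1, -0.5, 0, 0, 0, -1.2, -1]
    - [-2.1, -1.1, 0, 0, 0, 0, -1]
    - [-2.5, -1.3, 0, 0, 0, 0, -1]
    - [-2.5, -1.3, 0, 0, 0, 0, -1]
    - [-2.5, -1.3, 0, 0, 0, 0, -1]
    - [-2.5, -1.3, 0, 0, 0, 0, -1]
    - [-2.5, -1.3, 0, 0, 0, 0, -1]
    - [-2.5, -1.3, 0, 0, 0, 0, -1]
    - [-2.5, -1.3, 0, 0, 0, 0, -1]
    - [-1.9, -0.9, 0, 0, 0, 0, -1]
    - [-0.6, -0.5, 0.5, 0, 0, 0, -1]
    - [0, 0, 1.5, 0, 0, 0, -1]
    - [0, 0, 2, 0, 0, 0, -1]
    - [0, 0, 2, 0, 0, 0, -1]
    - [0, 0, 2, 0, 0, 0, -1]
    - [0, 0, 1.0, 0, 0, 0, -1]
    - [0, 0, 0.8, 0, 0, 0, -1]
    - [0, 0, 0, 0, 0, 0, -1]
    - [0, 0, 0, 0, 0, 0, -1]

```text
time: 12.8
tool_pos: [0.4657, -0.2331, 0.0636]
tool_rot: [-0.0, 0.658, 0.753, -0.0]
contact_force: [1.4, -0.5, -0.1]
gripper_width: 0.265
grasp_force: 58.6
```

Request:
move_arm:
  rows:
    - [0, 0, 0.4, 0, 0, 0, -1]
    - [0, 0, 0.3, 0, 0, 0, -1]
    - [0, 0, 0.1, 0, 0, 0, -1]
    - [0, 0, 0.05, 0, 0, 0, -1]
    - [0, 0, 0, 0, 0, 0, -1]

```text
time: 13.22
tool_pos: [0.466, -0.2336, 0.0559]
tool_rot: [0.0, 0.658, 0.753, 0.0]
contact_force: [-0.8, 0.2, 2.1]
gripper_width: 0.266
grasp_force: 58.7
```

Request:
move_arm:
  rows:
    - [0, 0, 0, 0, 0, 0, -0.4]
    - [0, 0, 0, 0, 0, 0, -0.2]
    - [0, 0, 0, 0, 0, 0, 0]
    - [0, 0, 0, 0, 0, 0, 0.2]
    - [0, 0, 0, 0, 0, 0, 0.2]
    - [0, 0, -1, 0, 0, 0, 0.2]
    - [0, 0, -2, 0, 0, 0, 0.2]
    - [0, 0, -2.5, 0, 0, 0, 0.2]
    - [0, 0, -2, 0, 0, 0, 0.2]
    - [0, 0, -1, 0, 0, 0, 0.2]
    - [0, 0, 0, 0, 0, 0, 0]
    - [0, 0, 0, 0, 0, 0, 0]

```text
time: 14.22
tool_pos: [0.4659, -0.2335, 0.1407]
tool_rot: [0.001, 0.658, 0.753, 0.0]
contact_force: [0.9, 0.1, -1.5]
gripper_width: 0.502
grasp_force: 0.0
```

```bash
python3 -c "
from h import *
go(.5847,.0493,.12,.167)"
```

```text
shift cm now-axes [26.44 15.56  2.06] after-turn axes [25.91 16.42  2.07] turn [ 0.04  0.05 -1.88] t 14.22 w 0.502 gf 0.0 f [ 0.9  0.1 -1.5]
```

Request:
move_arm:
  rows:
    - [1.4, 0.9, 0, 0, 0, -1.9, 0]
    - [2.4, 1.5, 0, 0, 0, 0, 0]
    - [2.6, 1.65, 0, 0, 0, 0, 0]
    - [2.6, 1.65, 0, 0, 0, 0, 0]
    - [2.6, 1.65, 0, 0, 0, 0, 0]
    - [2.6, 1.65, 0, 0, 0, 0, 0]
    - [2.6, 1.65, 0, 0, 0, 0, 0]
    - [2.6, 1.65, 0, 0, 0, 0, 0]
    - [2.6, 1.65, 0, 0, 0, 0, 0]
    - [2.6, 1.65, 0.5, 0, 0, 0, 0]
    - [1.4, 0.4, 1, 0, 0, 0, 0]
    - [0.5, 0, 0.5, 0, 0, 0, 0]
    - [0, 0, 0, 0, 0, 0, 0]
    - [0, 0, 0, 0, 0, 0, 0]

```text
time: 15.38
tool_pos: [0.5785, 0.0538, 0.1185]
tool_rot: [-0.001, 0.646, 0.764, -0.001]
contact_force: [0.5, 0.4, -0.4]
gripper_width: 0.5
grasp_force: 0.0
```

```bash
python3 -c "
from h import *
snap('wrist','w3');go(.5847,.0493,.07,.167)"
```

```text
shift cm now-axes [-0.5   0.5   4.94] after-turn axes [-0.5   0.49  4.94] turn [-0.11  0.01 -0.03] t 15.43 w 0.501 gf 0.0 f [-0.3 -0.6 -0.3]
```

View pics/w3.png

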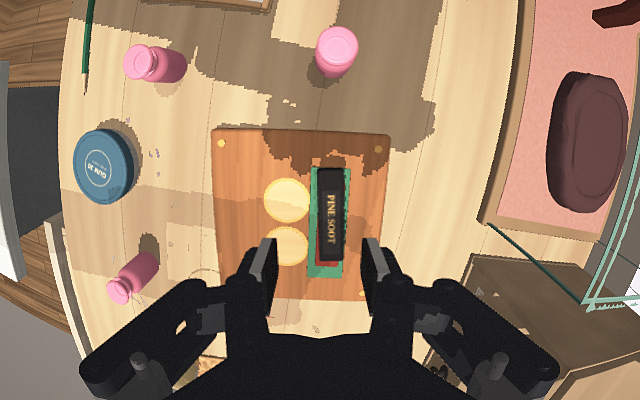

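The wrist view shows both rings bare at (287,200) and (286,246). The black stick lies upright in the image from (331,168) to (332,259), parallel to the pads and a little right of the jaw midline (320). I'll cross-check its position with the fisheye calibration.

```bash
cat >> h.py <<'E'
def wpx(f,u,v,z):
    d=np.load('pics/'+f+'.npz'); K=d['mtx']; a,b=(u-K[0,2])/K[0,0],(v-K[1,2])/K[1,1]; r=np.hypot(a,b)
    ray=np.array([a/r*np.sin(r),b/r*np.sin(r),np.cos(r)]); c=-d['R'].T@d['t']; w=d['R'].T@ray
    return c+w*(z-c[2])/w[2]
E
python3 -c "
from h import *
a=wpx('w3',331,168.5,.034);b=wpx('w3',332,259,.034);print(a,b,(a+b)/2,np.linalg.norm(a-b),np.arctan2(-(a-b)[0],(a-b)[1]))
print(wpx('w3',287,200,.012),wpx('w3',286,246,.012))"
```

```text
[0.58168652 0.08357288 0.034     ] [0.59503477 0.01457349 0.034     ] [0.58836064 0.04907318 0.034     ] 0.07027867304917482 0.19109411176808183
[0.55366554 0.04847561 0.012     ] [0.55810426 0.00839327 0.012     ]
```

Request:
move_arm:
  rows:
    - [-0.4, 0.6, 1, 0, 0, -0.6, 0]
    - [0, 0, 2, 0, 0, 0, 0]
    - [0, 0, 2, 0, 0, 0, 0]
    - [0, 0, 1.2, 0, 0, 0, 0]
    - [0, 0, 0.6, 0, 0, 0, 0]
    - [0, 0, 0.2, 0, 0, 0, 0]
    - [0, 0, 0, 0, 0, 0, 0]
    - [0, 0, 0, 0, 0, 0, 0]

```text
time: 16.1
tool_pos: [0.5873, 0.0511, 0.0515]
tool_rot: [0.001, 0.642, 0.767, 0.001]
contact_force: [0.1, 0.6, 0.4]
gripper_width: 0.501
grasp_force: 0.0
```

```bash
python3 -c "
from h import *
go(.586,.050,.046,.178);snap('wrist','w4');a=cv2.imread('pics/w4.png')[130:330,200:440];cv2.imwrite('pics/c5.png',cv2.resize(a,None,fx=3,fy=3))"
```

```text
shift cm now-axes [-0.09 -0.15  0.55] after-turn axes [-0.09 -0.14  0.55] turn [ 0.1   0.03 -0.03] t 16.1 w 0.501 gf 0.0 f [0.1 0.6 0.4]
```

View pics/c5.png

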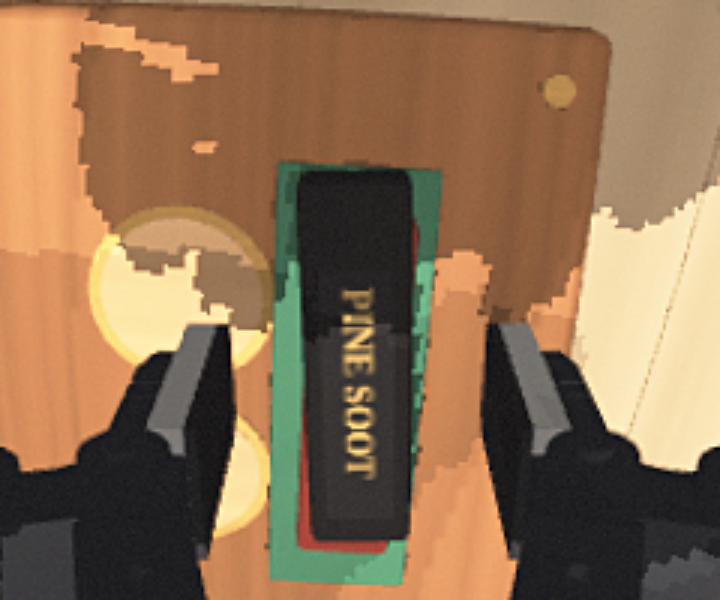

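The black stick is centred between the pads (crop columns 235 and 483, stick 300 to 410). I'll go down 5 mm and close.

Request:
move_arm:
  rows:
    - [0, 0, 0.3, 0, 0, 0, 0]
    - [0, 0, 0.25, 0, 0, 0, 0]
    - [0, 0, 0, 0, 0, 0, -0.2]
    - [0, 0, 0, 0, 0, 0, -0.3]
    - [0, 0, 0, 0, 0, 0, -0.4]
    - [0, 0, 0, 0, 0, 0, -0.45]
    - [0, 0, 0, 0, 0, 0, -0.5]
    - [0, 0, 0, 0, 0, 0, -0.55]
    - [0, 0, 0, 0, 0, 0, -0.6]
    - [0, 0, 0, 0, 0, 0, -0.8]
    - [0, 0, 0, 0, 0, 0, -1]
    - [0, 0, 0, 0, 0, 0, -1]

```text
time: 17.15
tool_pos: [0.5867, 0.0513, 0.0452]
tool_rot: [0.0, 0.642, 0.767, 0.0]
contact_force: [0.4, -0.2, 2.6]
gripper_width: 0.199
grasp_force: 58.9
```

Request:
move_arm:
  rows:
    - [0, 0, -0.2, 0, 0, 0, -1]
    - [0, 0, -0.4, 0, 0, 0, -1]
    - [0, 0, -1, 0, 0, 0, -1]
    - [0, 0, -2, 0, 0, 0, -1]
    - [0, 0, -2.5, 0, 0, 0, -1]
    - [0, 0, -2, 0, 0, 0, -1]
    - [0, 0, -1, 0, 0, 0, -1]
    - [0, 0, 0, 0, 0, 0, -1]
    - [0, 0, 0, 0, 0, 0, -1]

```text
time: 17.9
tool_pos: [0.5866, 0.0514, 0.1362]
tool_rot: [0.0, 0.642, 0.767, 0.0]
contact_force: [-0.5, 0.0, -0.7]
gripper_width: 0.196
grasp_force: 58.6
```

```bash
python3 -c "
from h import *
snap('wrist','w5');go(.4730,-.3011,.05,.134)"
```

```text
shift cm now-axes [-32.7  -17.32   8.5 ] after-turn axes [-33.43 -15.89   8.49] turn [-0.08 -0.02  2.51] t 17.95 w 0.195 gf 58.6 f [ 0.2 -0.8 -1.9]
```

View pics/w5.png

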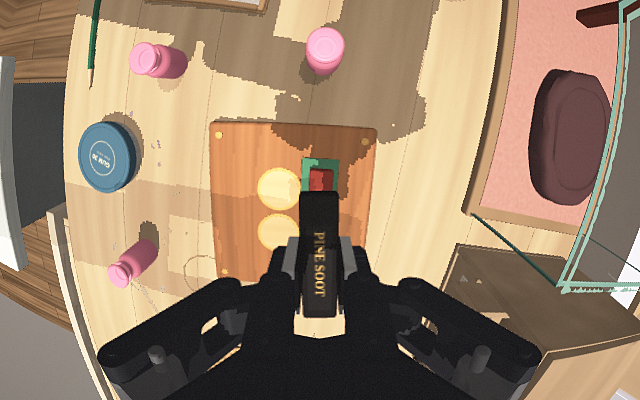

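The black stick is held level at (320,255), and the red one stays on the bed at (320,180). I'll carry the black to the mat.

Request:
move_arm:
  rows:
    - [0, 0, 0, 0, 0, 2.5, -1]
    - [-1.4, -0.7, 0, 0, 0, 0, -1]
    - [-2.6, -1.25, 0, 0, 0, 0, -1]
    - [-2.8, -1.35, 0, 0, 0, 0, -1]
    - [-2.8, -1.35, 0, 0, 0, 0, -1]
    - [-2.8, -1.35, 0, 0, 0, 0, -1]
    - [-2.8, -1.35, 0, 0, 0, 0, -1]
    - [-2.8, -1.35, 0, 0, 0, 0, -1]
    - [-2.8, -1.35, 0, 0, 0, 0, -1]
    - [-2.8, -1.35, 0, 0, 0, 0, -1]
    - [-2.8, -1.35, 0, 0, 0, 0, -1]
    - [-2.8, -1.35, 0, 0, 0, 0, -1]
    - [-2.6, -1.0, 0, 0, 0, 0, -1]
    - [-1.4, -0.5, 0, 0, 0, 0, -1]
    - [-0.5, 0, 0, 0, 0, 0, -1]
    - [0, 0, 0, 0, 0, 0, -1]
    - [0, 0, 0, 0, 0, 0, -1]

```text
time: 19.37
tool_pos: [0.477, -0.3023, 0.1349]
tool_rot: [-0.001, 0.658, 0.753, 0.0]
contact_force: [-0.4, -0.1, 0.4]
gripper_width: 0.195
grasp_force: 58.7
```

```bash
python3 -c "
from h import *
go(.4730,-.3011,.030,.134)"
```

```text
shift cm now-axes [ 0.16 -0.37 10.49] after-turn axes [ 0.17 -0.38 10.49] turn [-0.05 -0.1   0.03] t 19.37 w 0.195 gf 58.7 f [-0.4 -0.1  0.4]
```

Request:
move_arm:
  rows:
    - [0, -0.3, 1, 0, 0, 0, -1]
    - [0, 0, 2, 0, 0, 0, -1]
    - [0, 0, 2.3, 0, 0, 0, -1]
    - [0, 0, 2.2, 0, 0, 0, -1]
    - [0, 0, 1.5, 0, 0, 0, -1]
    - [0, 0, 0.9, 0, 0, 0, -1]
    - [0, 0, 0.5, 0, 0, 0, -1]
    - [0, 0, 0.3, 0, 0, 0, -1]
    - [0, 0, 0.1, 0, 0, 0, -1]
    - [0, 0, 0.05, 0, 0, 0, -1]
    - [0, 0, 0, 0, 0, 0, -1]
    - [0, 0, 0, 0, 0, 0, -1]

```text
time: 20.37
tool_pos: [0.4745, -0.3044, 0.0283]
tool_rot: [0.001, 0.658, 0.753, 0.0]
contact_force: [-1.3, 0.3, -0.9]
gripper_width: 0.198
grasp_force: 58.7
```

Request:
move_arm:
  rows:
    - [0, 0, 0.2, 0, 0, 0, -1]
    - [0, 0, 0.1, 0, 0, 0, -1]
    - [0, 0, 0, 0, 0, 0, -1]
    - [0, 0, 0, 0, 0, 0, -1]

```text
time: 20.7
tool_pos: [0.4745, -0.3044, 0.0257]
tool_rot: [0.001, 0.658, 0.753, 0.0]
contact_force: [-2.2, 1.6, 6.6]
gripper_width: 0.197
grasp_force: 59.3
```

Request:
move_arm:
  rows:
    - [0, 0, 0, 0, 0, 0, -0.5]
    - [0, 0, 0, 0, 0, 0, -0.3]
    - [0, 0, 0, 0, 0, 0, 0]
    - [0, 0, 0, 0, 0, 0, 0]
    - [0, 0, -1, 0, 0, 0, 0]
    - [0, 0, -2, 0, 0, 0, 0]
    - [0, 0, -3, 0, 0, 0, 0]
    - [0, 0, -3, 0, 0, 0, 0]
    - [0, 0, -2, 0, 0, 0, 0]
    - [0, 0, 0, 0, 0, 0, 0]
    - [0, 0, 0, 0, 0, 0, 0]

```text
time: 21.62
tool_pos: [0.4749, -0.3046, 0.1366]
tool_rot: [0.002, 0.658, 0.753, 0.0]
contact_force: [-0.5, -0.8, -0.5]
gripper_width: 0.499
grasp_force: 0.0
```

```bash
python3 -c "
from h import *
snap('top','t2')
i=cv2.imread('pics/t2.png')
c=np.hstack([cv2.resize(i[155:205,270:340],None,fx=5.6,fy=5.6,interpolation=cv2.INTER_CUBIC),cv2.resize(i[187:257,370:468],None,fx=4,fy=4,interpolation=cv2.INTER_CUBIC)]);cv2.imwrite('pics/c6.png',c);print(c.shape)
print(manip.state()['tool_pos'])
go(.5855,.04,.10,.112)"
```

```text
(280, 784, 3)
[ 0.47389037 -0.3038477   0.13461714]
shift cm now-axes [32.58 15.66  3.45] after-turn axes [32.92 14.93  3.46] turn [0.02 0.02 1.27] t 21.67 w 0.5 gf 0.0 f [ 0.6  0.4 -0.8]
```

View pics/c6.png

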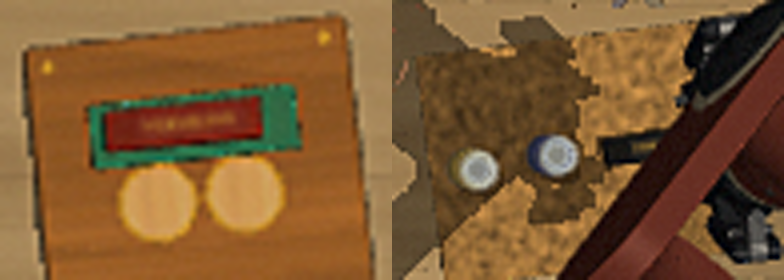

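The crop shows the red stick alone on the bed from (105,131) to (262,116). The rings are at (158,202) and (245,193). On the mat, the jars stand upright at (478,169) and (556,156), and the black stick lies at (630,150).

```bash
python3 -c "
from h import *
P=lambda x,y,z:px('t2',(x+.5)/5.6-.5+270,(y+.5)/5.6-.5+155,z)
a,b=P(105,131,.024),P(262,116,.024);print((a+b)/2,np.linalg.norm(a-b),np.arctan2(-(a-b)[0],(a-b)[1]))
print('rings',P(158,202,.012),P(245,193,.012)); x,y,_=(a+b)/2
go(x,y,.10,.112)"
```

```text
[0.58638996 0.03954604 0.024     ] 0.07215422635981991 0.1057300873508868
rings [0.55122009 0.05130194 0.012     ] [0.55580212 0.01124661 0.012     ]
shift cm now-axes [32.53 15.74  3.45] after-turn axes [32.87 15.02  3.46] turn [0.02 0.02 1.27] t 21.67 w 0.5 gf 0.0 f [ 0.6  0.4 -0.8]
```

Request:
move_arm:
  rows:
    - [1.5, 0.7, 0, 0, 0, 1.3, 0]
    - [2.6, 1.2, 0, 0, 0, 0, 0]
    - [2.8, 1.3, 0, 0, 0, 0, 0]
    - [2.8, 1.3, 0, 0, 0, 0, 0]
    - [2.8, 1.3, 0, 0, 0, 0, 0]
    - [2.8, 1.3, 0, 0, 0, 0, 0]
    - [2.8, 1.3, 0, 0, 0, 0, 0]
    - [2.8, 1.3, 0, 0, 0, 0, 0]
    - [2.8, 1.3, 0, 0, 0, 0, 0]
    - [2.8, 1.3, 0, 0, 0, 0, 0]
    - [2.8, 1.3, 1, 0, 0, 0, 0]
    - [2.3, 0.6, 1.5, 0, 0, 0, 0]
    - [1.0, 0.1, 1, 0, 0, 0, 0]
    - [0, 0, 0, 0, 0, 0, 0]
    - [0, 0, 0, 0, 0, 0, 0]

```text
time: 22.92
tool_pos: [0.5777, 0.0361, 0.097]
tool_rot: [-0.002, 0.666, 0.746, -0.002]
contact_force: [0.2, -0.3, 0.2]
gripper_width: 0.5
grasp_force: 0.0
```

```bash
python3 -c "
from h import *
go(.5864,.0395,.0355,.11)"
```

```text
shift cm now-axes [0.24 0.93 6.15] after-turn axes [0.25 0.9  6.15] turn [-0.27 -0.01  0.13] t 22.92 w 0.5 gf 0.0 f [ 0.2 -0.3  0.2]
```

Request:
move_arm:
  rows:
    - [0.2, 0.9, 0.5, 0, 0, 0, 0]
    - [0, 0, 1.5, 0, 0, 0, 0]
    - [0, 0, 1.5, 0, 0, 0, 0]
    - [0, 0, 1.0, 0, 0, 0, 0]
    - [0, 0, 0.5, 0, 0, 0, 0]
    - [0, 0, 0.2, 0, 0, 0, 0]
    - [0, 0, 0, 0, 0, 0, 0]
    - [0, 0, 0, 0, 0, 0, 0]

```text
time: 23.58
tool_pos: [0.5887, 0.0387, 0.0481]
tool_rot: [0.0, 0.667, 0.745, 0.0]
contact_force: [0.1, -0.2, -0.4]
gripper_width: 0.503
grasp_force: 0.0
```

```bash
python3 -c "
from h import *
go(.5864,.0395,.0355,.11)"
```

```text
shift cm now-axes [ 0.1  -0.22  1.26] after-turn axes [ 0.1  -0.22  1.26] turn [0.07 0.02 0.06] t 23.58 w 0.503 gf 0.0 f [ 0.1 -0.2 -0.4]
```

Request:
move_arm:
  rows:
    - [0.1, -0.2, 0.5, 0, 0, 0, 0]
    - [0, 0, 0.5, 0, 0, 0, 0]
    - [0, 0, 0.25, 0, 0, 0, 0]
    - [0, 0, 0, 0, 0, 0, -0.2]
    - [0, 0, 0, 0, 0, 0, -0.3]
    - [0, 0, 0, 0, 0, 0, -0.4]
    - [0, 0, 0, 0, 0, 0, -0.5]
    - [0, 0, 0, 0, 0, 0, -0.6]
    - [0, 0, 0, 0, 0, 0, -0.8]
    - [0, 0, 0, 0, 0, 0, -1]
    - [0, 0, 0, 0, 0, 0, -1]
    - [0, 0, 0, 0, 0, 0, -1]

```text
time: 24.58
tool_pos: [0.5866, 0.0399, 0.0354]
tool_rot: [0.0, 0.667, 0.745, 0.0]
contact_force: [-0.4, -0.2, 2.7]
gripper_width: 0.201
grasp_force: 59.0
```

Request:
move_arm:
  rows:
    - [0, 0, -0.4, 0, 0, 0, -1]
    - [0, 0, -1, 0, 0, 0, -1]
    - [0, 0, -2.5, 0, 0, 0, -1]
    - [0, 0, -3, 0, 0, 0, -1]
    - [0, 0, -2.5, 0, 0, 0, -1]
    - [0, 0, -1, 0, 0, 0, -1]
    - [0, 0, 0, 0, 0, 0, -1]
    - [0, 0, 0, 0, 0, 0, -1]

```text
time: 25.25
tool_pos: [0.5859, 0.0399, 0.1387]
tool_rot: [0.0, 0.667, 0.745, 0.0]
contact_force: [-1.3, -0.1, -0.7]
gripper_width: 0.193
grasp_force: 58.7
```

```bash
python3 -c "
from h import *
go(.4601,.2791,.05,-.081)"
```

```text
shift cm now-axes [25.17 -9.85  8.87] after-turn axes [ 22.83 -14.48   8.87] turn [ 0.02  0.   11.02] t 25.25 w 0.193 gf 58.7 f [-1.3 -0.1 -0.7]
```

Request:
move_arm:
  rows:
    - [0, 0, 0, 0, 0, 5.5, -1]
    - [0, 0, 0, 0, 0, 5.5, -1]
    - [1.2, -0.8, 0, 0, 0, 0, -1]
    - [2.4, -1.5, 0, 0, 0, 0, -1]
    - [2.6, -1.65, 0, 0, 0, 0, -1]
    - [2.6, -1.65, 0, 0, 0, 0, -1]
    - [2.6, -1.65, 0, 0, 0, 0, -1]
    - [2.6, -1.65, 0, 0, 0, 0, -1]
    - [2.6, -1.65, 0, 0, 0, 0, -1]
    - [2.6, -1.65, 0, 0, 0, 0, -1]
    - [2.2, -1.4, 0, 0, 0, 0, -1]
    - [1.2, -0.8, 0, 0, 0, 0, -1]
    - [0.2, -0.1, 0, 0, 0, 0, -1]
    - [0, 0, 0, 0, 0, 0, -1]
    - [0, 0, 0, 0, 0, 0, -1]

```text
time: 26.5
tool_pos: [0.4592, 0.2783, 0.1376]
tool_rot: [-0.0, 0.735, 0.678, -0.001]
contact_force: [0.1, -0.6, 0.0]
gripper_width: 0.195
grasp_force: 58.7
```

```bash
python3 -c "
from h import *
go(.4601,.2791,.03,-.081)"
```

```text
shift cm now-axes [ 0.1   0.1  10.76] after-turn axes [ 0.08  0.08 10.76] turn [-0.1   0.08  0.08] t 26.5 w 0.195 gf 58.7 f [ 0.1 -0.6  0. ]
```

Request:
move_arm:
  rows:
    - [0, 0, 1, 0, 0, 0, -1]
    - [0, 0, 2, 0, 0, 0, -1]
    - [0, 0, 2.3, 0, 0, 0, -1]
    - [0, 0, 2.2, 0, 0, 0, -1]
    - [0, 0, 1.5, 0, 0, 0, -1]
    - [0, 0, 0.9, 0, 0, 0, -1]
    - [0, 0, 0.5, 0, 0, 0, -1]
    - [0, 0, 0.3, 0, 0, 0, -1]
    - [0, 0, 0.1, 0, 0, 0, -1]
    - [0, 0, 0, 0, 0, 0, -1]
    - [0, 0, 0, 0, 0, 0, -1]

```text
time: 27.42
tool_pos: [0.4607, 0.2791, 0.0319]
tool_rot: [0.0, 0.735, 0.678, 0.001]
contact_force: [0.3, -0.1, -0.5]
gripper_width: 0.2
grasp_force: 58.7
```

Request:
move_arm:
  rows:
    - [0, 0, 0.3, 0, 0, 0, -1]
    - [0, 0, 0.2, 0, 0, 0, -1]
    - [0, 0, 0.1, 0, 0, 0, -1]
    - [0, 0, 0, 0, 0, 0, -1]
    - [0, 0, 0, 0, 0, 0, -1]

```text
time: 27.83
tool_pos: [0.4605, 0.2791, 0.0263]
tool_rot: [0.0, 0.735, 0.678, 0.0]
contact_force: [-2.4, -0.6, 8.0]
gripper_width: 0.197
grasp_force: 59.6
```

Request:
move_arm:
  rows:
    - [0, 0, 0, 0, 0, 0, -0.5]
    - [0, 0, 0, 0, 0, 0, -0.3]
    - [0, 0, 0, 0, 0, 0, 0]
    - [0, 0, 0, 0, 0, 0, 0]
    - [0, 0, -1, 0, 0, 0, 0]
    - [0, 0, -2, 0, 0, 0, 0]
    - [0, 0, -3, 0, 0, 0, 0]
    - [0, 0, -3, 0, 0, 0, 0]
    - [0, 0, -2, 0, 0, 0, 0]
    - [0, 0, 0, 0, 0, 0, 0]
    - [0, 0, 0, 0, 0, 0, 0]

```text
time: 28.75
tool_pos: [0.461, 0.2793, 0.137]
tool_rot: [0.001, 0.735, 0.678, 0.002]
contact_force: [0.1, -0.0, -1.6]
gripper_width: 0.497
grasp_force: 0.0
```

```bash
python3 -c "
from h import *
snap('wrist','w6');snap('top','t3')
i=cv2.imread('pics/w6.png');j=cv2.imread('pics/t3.png')
cv2.imwrite('pics/c7.png',np.hstack([cv2.resize(i[:,100:540],None,fx=1,fy=1),cv2.resize(j[187:263,370:460],None,fx=4,fy=400/76)]))
go(.4740,-.3035,.14,.134)"
```

```text
shift cm now-axes [-57.89   6.16  -0.58] after-turn axes [-57.87  -6.3   -0.62] turn [ -0.1    0.04 -12.3 ] t 28.85 w 0.501 gf 0.0 f [ 0.6 -0.  -0.8]
```

View pics/c7.png

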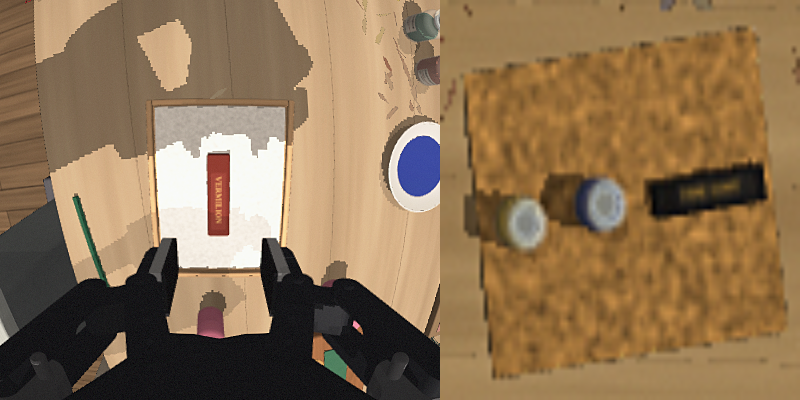

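The left half shows the red stick lying lengthwise in the middle of the tray at (219,195). The right half shows both jars upright at (525,222) and (603,205), and the black stick at (708,191) on the mat. Next I return the black stick.

Request:
move_arm:
  rows:
    - [0, 0, 0, 0, 0, -6.1, 0]
    - [0, 0, 0, 0, 0, -6.2, 0]
    - [-1.5, -0.1, 0, 0, 0, 0, 0]
    - [-3, -0.3, 0, 0, 0, 0, 0]
    - [-3.3, -0.4, 0, 0, 0, 0, 0]
    - [-3.3, -0.4, 0, 0, 0, 0, 0]
    - [-3.3, -0.4, 0, 0, 0, 0, 0]
    - [-3.3, -0.4, 0, 0, 0, 0, 0]
    - [-3.3, -0.4, 0, 0, 0, 0, 0]
    - [-3.3, -0.4, 0, 0, 0, 0, 0]
    - [-3.3, -0.4, 0, 0, 0, 0, 0]
    - [-3.3, -0.4, 0, 0, 0, 0, 0]
    - [-3.3, -0.4, 0, 0, 0, 0, 0]
    - [-3.3, -0.4, 0, 0, 0, 0, 0]
    - [-3.3, -0.4, 0, 0, 0, 0, 0]
    - [-3.3, -0.4, 0, 0, 0, 0, 0]
    - [-3.3, -0.4, 0, 0, 0, 0, 0]
    - [-3.3, -0.3, 0, 0, 0, 0, 0]
    - [-3.0, -0.3, 0, 0, 0, 0, 0]
    - [-1, 0, 0, 0, 0, 0, 0]

```text
time: 30.52
tool_pos: [0.4704, -0.2744, 0.1329]
tool_rot: [-0.001, 0.659, 0.752, -0.001]
contact_force: [-0.0, 0.4, 0.0]
gripper_width: 0.499
grasp_force: 0.0
```

Request:
move_arm:
  rows:
    - [0, 0, 0, 0, 0, 0, 0]
    - [0, 0, 0, 0, 0, 0, 0]

```text
time: 30.68
tool_pos: [0.4708, -0.2707, 0.1332]
tool_rot: [-0.002, 0.658, 0.753, 0.0]
contact_force: [-1.0, 0.7, -0.2]
gripper_width: 0.501
grasp_force: 0.0
```

```bash
python3 -c "
from h import *
go(.4745,-.3044,.0255,.134)"
```

```text
shift cm now-axes [-3.42 -0.06 10.76] after-turn axes [-3.39 -0.09 10.77] turn [-0.11 -0.16 -0.04] t 30.68 w 0.501 gf 0.0 f [-1.   0.7 -0.2]
```

Request:
move_arm:
  rows:
    - [-1.5, 0, 0, 0, 0, 0, 0]
    - [-1.9, -0.1, 0.5, 0, 0, 0, 0]
    - [0, 0, 2, 0, 0, 0, 0]
    - [0, 0, 2.3, 0, 0, 0, 0]
    - [0, 0, 2.2, 0, 0, 0, 0]
    - [0, 0, 1.2, 0, 0, 0, 0]
    - [0, 0, 0.6, 0, 0, 0, 0]
    - [0, 0, 0, 0, 0, 0, 0]
    - [0, 0, 0, 0, 0, 0, 0]

```text
time: 31.43
tool_pos: [0.4756, -0.3053, 0.0474]
tool_rot: [0.0, 0.658, 0.753, 0.0]
contact_force: [0.1, 0.3, 0.8]
gripper_width: 0.499
grasp_force: 0.0
```

```bash
python3 -c "
from h import *
go(.4745,-.3044,.0255,.134)"
```

```text
shift cm now-axes [ 0.1  -0.1   2.19] after-turn axes [ 0.1  -0.1   2.19] turn [0.03 0.03 0.05] t 31.43 w 0.499 gf 0.0 f [0.1 0.3 0.8]
```

Request:
move_arm:
  rows:
    - [0.1, -0.1, 0.8, 0, 0, 0, 0]
    - [0, 0, 0.8, 0, 0, 0, 0]
    - [0, 0, 0.5, 0, 0, 0, 0]
    - [0, 0, 0, 0, 0, 0, -0.2]
    - [0, 0, 0, 0, 0, 0, -0.3]
    - [0, 0, 0, 0, 0, 0, -0.4]
    - [0, 0, 0, 0, 0, 0, -0.5]
    - [0, 0, 0, 0, 0, 0, -0.6]
    - [0, 0, 0, 0, 0, 0, -0.8]
    - [0, 0, 0, 0, 0, 0, -1]
    - [0, 0, 0, 0, 0, 0, -1]
    - [0, 0, 0, 0, 0, 0, -1]

```text
time: 32.43
tool_pos: [0.4745, -0.3049, 0.0265]
tool_rot: [0.001, 0.658, 0.753, -0.0]
contact_force: [0.8, -0.2, 4.8]
gripper_width: 0.198
grasp_force: 59.1
```

Request:
move_arm:
  rows:
    - [0, 0, -0.4, 0, 0, 0, -1]
    - [0, 0, -1, 0, 0, 0, -1]
    - [0, 0, -2.5, 0, 0, 0, -1]
    - [0, 0, -3, 0, 0, 0, -1]
    - [0, 0, -3, 0, 0, 0, -1]
    - [0, 0, -1.5, 0, 0, 0, -1]
    - [0, 0, 0, 0, 0, 0, -1]
    - [0, 0, 0, 0, 0, 0, -1]

```text
time: 33.1
tool_pos: [0.4744, -0.3048, 0.141]
tool_rot: [0.001, 0.658, 0.753, 0.0]
contact_force: [-0.5, 0.6, -0.9]
gripper_width: 0.192
grasp_force: 58.6
```

```bash
python3 -c "
from h import *
go(.586,.0355,.05,.112)"
```

```text
shift cm now-axes [32.25 15.6   9.07] after-turn axes [32.57 14.89  9.1 ] turn [0.09 0.09 1.27] t 33.1 w 0.192 gf 58.6 f [-0.5  0.6 -0.9]
```

Request:
move_arm:
  rows:
    - [1.5, 0.7, 0, 0, 0, 1.3, -1]
    - [2.6, 1.2, 0, 0, 0, 0, -1]
    - [2.8, 1.3, 0, 0, 0, 0, -1]
    - [2.8, 1.3, 0, 0, 0, 0, -1]
    - [2.8, 1.3, 0, 0, 0, 0, -1]
    - [2.8, 1.3, 0, 0, 0, 0, -1]
    - [2.8, 1.3, 0, 0, 0, 0, -1]
    - [2.8, 1.3, 0, 0, 0, 0, -1]
    - [2.8, 1.3, 0, 0, 0, 0, -1]
    - [2.8, 1.3, 0, 0, 0, 0, -1]
    - [2.8, 1.3, 0, 0, 0, 0, -1]
    - [2.1, 0.9, 0, 0, 0, 0, -1]
    - [1.0, 0.4, 0, 0, 0, 0, -1]
    - [0, 0, 0, 0, 0, 0, -1]
    - [0, 0, 0, 0, 0, 0, -1]

```text
time: 34.35
tool_pos: [0.5847, 0.0339, 0.1383]
tool_rot: [-0.001, 0.666, 0.746, -0.001]
contact_force: [-0.1, -0.4, 0.4]
gripper_width: 0.195
grasp_force: 58.7
```

```bash
python3 -c "
from h import *
P=lambda x,y:px('t3',370+(x-440+.5)/4-.5,187+(y+.5)/5.263-.5,.014)
a,b=P(648,200),P(767,182);print((a+b)/2,np.linalg.norm(a-b),np.arctan2(-(a-b)[0],(a-b)[1]))
go(.586,.0355,.05,.112)"
```

```text
[ 0.47220649 -0.30458716  0.014     ] 0.07634091474668712 0.12630751284768602
shift cm now-axes [0.15 0.17 8.82] after-turn axes [0.15 0.15 8.83] turn [-0.17  0.01  0.01] t 34.35 w 0.195 gf 58.7 f [-0.1 -0.4  0.4]
```

Request:
move_arm:
  rows:
    - [0.15, 0.1, 1, 0, 0, 0, -1]
    - [0, 0, 2, 0, 0, 0, -1]
    - [0, 0, 2.2, 0, 0, 0, -1]
    - [0, 0, 2, 0, 0, 0, -1]
    - [0, 0, 1.3, 0, 0, 0, -1]
    - [0, 0, 0.8, 0, 0, 0, -1]
    - [0, 0, 0.3, 0, 0, 0, -1]
    - [0, 0, 0.1, 0, 0, 0, -1]
    - [0, 0, 0, 0, 0, 0, -1]
    - [0, 0, 0, 0, 0, 0, -1]

```text
time: 35.18
tool_pos: [0.5876, 0.0356, 0.0441]
tool_rot: [0.001, 0.667, 0.745, 0.001]
contact_force: [0.8, -0.9, 0.6]
gripper_width: 0.193
grasp_force: 58.7
```

```bash
python3 -c "
from h import *
go(.586,.0355,.0365,.112)"
```

```text
shift cm now-axes [ 0.01 -0.16  0.76] after-turn axes [ 0.01 -0.15  0.76] turn [ 0.13  0.03 -0.04] t 35.18 w 0.193 gf 58.7 f [ 0.8 -0.9  0.6]
```

Request:
move_arm:
  rows:
    - [0, -0.15, 0.3, 0, 0, 0, -1]
    - [0, 0, 0.25, 0, 0, 0, -1]
    - [0, 0, 0.15, 0, 0, 0, -1]
    - [0, 0, 0.1, 0, 0, 0, -1]
    - [0, 0, 0, 0, 0, 0, -1]
    - [0, 0, 0, 0, 0, 0, -1]

```text
time: 35.68
tool_pos: [0.5853, 0.0356, 0.0364]
tool_rot: [-0.0, 0.667, 0.745, -0.0]
contact_force: [-5.6, -1.0, 9.0]
gripper_width: 0.198
grasp_force: 59.8
```

Request:
move_arm:
  rows:
    - [0, 0, 0, 0, 0, 0, -0.5]
    - [0, 0, 0, 0, 0, 0, -0.3]
    - [0, 0, 0, 0, 0, 0, 0]
    - [0, 0, 0, 0, 0, 0, 0]
    - [0, 0, -1, 0, 0, 0, 0]
    - [0, 0, -2, 0, 0, 0, 0]
    - [0, 0, -3, 0, 0, 0, 0.3]
    - [0, 0, -3, 0, 0, 0, 0.3]
    - [0, 0, -1.5, 0, 0, 0, 0.3]
    - [0, 0, 0, 0, 0, 0, 0.3]
    - [0, 0, 0, 0, 0, 0, 0.3]

```text
time: 36.6
tool_pos: [0.5858, 0.0355, 0.1413]
tool_rot: [0.001, 0.667, 0.745, 0.001]
contact_force: [-0.0, 0.1, -1.1]
gripper_width: 0.653
grasp_force: 0.0
```

```bash
python3 -c "
from h import *
snap('wrist','w7')
go(.466,-.2336,.14,.134)"
```

```text
shift cm now-axes [-25.43 -14.79  -0.05] after-turn axes [-25.09 -15.36  -0.06] turn [-0.03 -0.   -1.29] t 36.65 w 0.649 gf 0.0 f [-0.2 -0.1 -1.1]
```

View pics/w7.png

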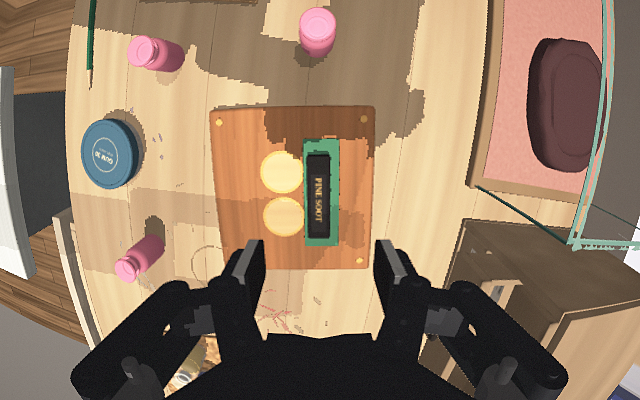

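The wrist view shows the black stick flat and lengthwise on the bed at (318,196), with the bed centre near (321,192), so it is off by only a few mm. Now the blue jar.

Request:
move_arm:
  rows:
    - [-1.5, -0.8, 0, 0, 0, -1.3, 0.3]
    - [-2.6, -1.6, 0, 0, 0, 0, 0.3]
    - [-2.6, -1.6, 0, 0, 0, 0, 0.3]
    - [-2.6, -1.6, 0, 0, 0, 0, 0.3]
    - [-2.6, -1.6, 0, 0, 0, 0, 0.3]
    - [-2.6, -1.6, 0, 0, 0, 0, 0.3]
    - [-2.6, -1.6, 0, 0, 0, 0, 0.3]
    - [-2.6, -1.6, 0, 0, 0, 0, 0.3]
    - [-2.6, -1.6, 0, 0, 0, 0, 0.3]
    - [-1.9, -1.2, 0, 0, 0, 0, 0.3]
    - [-0.9, -0.6, 0, 0, 0, 0, 0.3]
    - [0, 0, 1, 0, 0, 0, 0.3]
    - [0, 0, 1, 0, 0, 0, 0.3]
    - [0, 0, 0, 0, 0, 0, 0.3]
    - [0, 0, 0, 0, 0, 0, 0.3]

```text
time: 37.9
tool_pos: [0.465, -0.2317, 0.1176]
tool_rot: [-0.002, 0.658, 0.753, -0.0]
contact_force: [1.6, 0.0, -1.5]
gripper_width: 0.653
grasp_force: 0.0
```

```bash
python3 -c "
from h import *
go(.466,-.2336,.0545,.134)"
```

```text
shift cm now-axes [-0.22  0.09  6.31] after-turn axes [-0.2   0.07  6.31] turn [-0.16 -0.17  0.1 ] t 37.9 w 0.653 gf 0.0 f [ 1.6  0.  -1.5]
```

Request:
move_arm:
  rows:
    - [-0.2, 0.05, 1.0, 0, 0, 0, 0.3]
    - [0, 0, 1.7, 0, 0, 0, 0.3]
    - [0, 0, 1.5, 0, 0, 0, 0.3]
    - [0, 0, 1.2, 0, 0, 0, 0.3]
    - [0, 0, 0.8, 0, 0, 0, 0.3]
    - [0, 0, 0, 0, 0, 0, 0]
    - [0, 0, 0, 0, 0, 0, -0.2]
    - [0, 0, 0, 0, 0, 0, -0.3]
    - [0, 0, 0, 0, 0, 0, -0.4]
    - [0, 0, 0, 0, 0, 0, -0.6]
    - [0, 0, 0, 0, 0, 0, -0.8]
    - [0, 0, 0, 0, 0, 0, -1]
    - [0, 0, 0, 0, 0, 0, -1]
    - [0, 0, 0, 0, 0, 0, -1]

```text
time: 39.07
tool_pos: [0.4674, -0.2362, 0.0592]
tool_rot: [0.001, 0.658, 0.753, 0.0]
contact_force: [0.3, 0.3, 5.4]
gripper_width: 0.262
grasp_force: 59.6
```

Request:
move_arm:
  rows:
    - [0, 0, -0.4, 0, 0, 0, -1]
    - [0, 0, -1, 0, 0, 0, -1]
    - [0, 0, -2, 0, 0, 0, -1]
    - [0, 0, -2.5, 0, 0, 0, -1]
    - [0, 0, -2.5, 0, 0, 0, -1]
    - [0, 0, -2, 0, 0, 0, -1]
    - [0, 0, 0, 0, 0, 0, -1]
    - [0, 0, 0, 0, 0, 0, -1]

```text
time: 39.73
tool_pos: [0.4668, -0.2359, 0.1631]
tool_rot: [0.001, 0.658, 0.753, 0.0]
contact_force: [-0.9, 0.4, -1.2]
gripper_width: 0.26
grasp_force: 58.9
```

```bash
python3 -c "
from h import *
go(.5551,.0116,.08,.112)"
```

```text
shift cm now-axes [23.36 12.05  8.29] after-turn axes [23.61 11.54  8.31] turn [0.1  0.1  1.26] t 39.73 w 0.26 gf 58.9 f [-0.9  0.4 -1.2]
```

Request:
move_arm:
  rows:
    - [1, 0.5, 0, 0, 0, 1.3, -1]
    - [2.1, 1.1, 0, 0, 0, 0, -1]
    - [2.5, 1.25, 0, 0, 0, 0, -1]
    - [2.5, 1.25, 0, 0, 0, 0, -1]
    - [2.5, 1.25, 0, 0, 0, 0, -1]
    - [2.5, 1.25, 0, 0, 0, 0, -1]
    - [2.5, 1.25, 0, 0, 0, 0, -1]
    - [2.5, 1.25, 0, 0, 0, 0, -1]
    - [2.5, 1.25, 0, 0, 0, 0, -1]
    - [1.9, 0.7, 0, 0, 0, 0, -1]
    - [0.8, 0.4, 0, 0, 0, 0, -1]
    - [0, 0, 1.5, 0, 0, 0, -1]
    - [0, 0, 2, 0, 0, 0, -1]
    - [0, 0, 2, 0, 0, 0, -1]
    - [0, 0, 1.0, 0, 0, 0, -1]
    - [0, 0, 0, 0, 0, 0, -1]
    - [0, 0, 0, 0, 0, 0, -1]

```text
time: 41.15
tool_pos: [0.5531, 0.0085, 0.0957]
tool_rot: [-0.001, 0.667, 0.745, -0.001]
contact_force: [-0.4, -0.3, -0.2]
gripper_width: 0.262
grasp_force: 58.9
```

```bash
python3 -c "
from h import *
go(.5553,.009,.0672,.112)"
```

```text
shift cm now-axes [0.03 0.23 2.85] after-turn axes [0.03 0.22 2.85] turn [-0.15 -0.02 -0.06] t 41.15 w 0.262 gf 58.9 f [-0.4 -0.3 -0.2]
```

Request:
move_arm:
  rows:
    - [0, 0.2, 0.5, 0, 0, 0, -1]
    - [0, 0, 0.8, 0, 0, 0, -1]
    - [0, 0, 0.6, 0, 0, 0, -1]
    - [0, 0, 0.3, 0, 0, 0, -1]
    - [0, 0, 0, 0, 0, 0, -1]
    - [0, 0, 0, 0, 0, 0, -1]

```text
time: 41.65
tool_pos: [0.5558, 0.0091, 0.0746]
tool_rot: [-0.0, 0.667, 0.745, -0.0]
contact_force: [-0.4, -0.4, 0.1]
gripper_width: 0.263
grasp_force: 58.9
```

Request:
move_arm:
  rows:
    - [0, 0, 0.4, 0, 0, 0, -1]
    - [0, 0, 0.2, 0, 0, 0, -1]
    - [0, 0, 0.1, 0, 0, 0, -1]
    - [0, 0, 0.05, 0, 0, 0, -1]
    - [0, 0, 0, 0, 0, 0, -1]
    - [0, 0, 0, 0, 0, 0, -1]

```text
time: 42.15
tool_pos: [0.5561, 0.009, 0.0674]
tool_rot: [0.0, 0.667, 0.745, 0.0]
contact_force: [0.1, 0.3, -0.4]
gripper_width: 0.261
grasp_force: 58.9
```

Request:
move_arm:
  rows:
    - [0, 0, 0.1, 0, 0, 0, -1]
    - [0, 0, 0, 0, 0, 0, -1]
    - [0, 0, 0, 0, 0, 0, -1]

```text
time: 42.4
tool_pos: [0.5563, 0.009, 0.0672]
tool_rot: [0.0, 0.667, 0.745, 0.0]
contact_force: [-2.6, 0.1, 5.4]
gripper_width: 0.261
grasp_force: 59.6
```

Request:
move_arm:
  rows:
    - [0, 0, 0, 0, 0, 0, -0.4]
    - [0, 0, 0, 0, 0, 0, -0.2]
    - [0, 0, 0, 0, 0, 0, 0.1]
    - [0, 0, 0, 0, 0, 0, 0.3]
    - [0, 0, 0, 0, 0, 0, 0.3]
    - [0, 0, -1, 0, 0, 0, 0.3]
    - [0, 0, -2, 0, 0, 0, 0.3]
    - [0, 0, -2.5, 0, 0, 0, 0.3]
    - [0, 0, -1.5, 0, 0, 0, 0.3]
    - [0, 0, 0, 0, 0, 0, 0.3]
    - [0, 0, 0, 0, 0, 0, 0.3]

```text
time: 43.32
tool_pos: [0.5569, 0.009, 0.1378]
tool_rot: [0.001, 0.667, 0.745, 0.001]
contact_force: [0.3, 0.3, -0.8]
gripper_width: 0.65
grasp_force: 0.0
```

```bash
python3 -c "
from h import *
go(.4569,-.1841,.12,.134)"
```

```text
shift cm now-axes [-18.07 -12.09   1.75] after-turn axes [-17.8  -12.49   1.78] turn [ 0.16  0.04 -1.29] t 43.32 w 0.65 gf 0.0 f [ 0.3  0.3 -0.8]
```

Request:
move_arm:
  rows:
    - [-1.2, -0.8, 0, 0, 0, -1.3, 0.3]
    - [-2.2, -1.5, 0, 0, 0, 0, 0.3]
    - [-2.4, -1.7, 0, 0, 0, 0, 0.3]
    - [-2.4, -1.7, 0, 0, 0, 0, 0.3]
    - [-2.4, -1.7, 0, 0, 0, 0, 0.3]
    - [-2.4, -1.7, 0, 0, 0, 0, 0.3]
    - [-2.4, -1.7, 0, 0, 0, 0, 0.3]
    - [-1.7, -1.2, 0.5, 0, 0, 0, 0.3]
    - [-0.8, -0.4, 1, 0, 0, 0, 0.3]
    - [0, 0, 0, 0, 0, 0, 0.3]
    - [0, 0, 0, 0, 0, 0, 0.3]
    - [0, 0, 0, 0, 0, 0, 0.3]

```text
time: 44.32
tool_pos: [0.4568, -0.1838, 0.1205]
tool_rot: [-0.001, 0.658, 0.753, 0.0]
contact_force: [0.2, -0.3, 0.8]
gripper_width: 0.65
grasp_force: 0.0
```

```bash
python3 -c "
from h import *
go(.4569,-.1841,.0535,.134)"
```

```text
shift cm now-axes [-0.05  0.01  6.7 ] after-turn axes [-0.04  0.01  6.7 ] turn [-0.06 -0.08  0.05] t 44.32 w 0.65 gf 0.0 f [ 0.2 -0.3  0.8]
```

Request:
move_arm:
  rows:
    - [0, 0, 1.0, 0, 0, 0, 0.3]
    - [0, 0, 1.7, 0, 0, 0, 0.3]
    - [0, 0, 1.5, 0, 0, 0, 0.3]
    - [0, 0, 1.4, 0, 0, 0, 0.3]
    - [0, 0, 0.9, 0, 0, 0, 0.3]
    - [0, 0, 0, 0, 0, 0, 0]
    - [0, 0, 0, 0, 0, 0, -0.2]
    - [0, 0, 0, 0, 0, 0, -0.3]
    - [0, 0, 0, 0, 0, 0, -0.4]
    - [0, 0, 0, 0, 0, 0, -0.6]
    - [0, 0, 0, 0, 0, 0, -0.8]
    - [0, 0, 0, 0, 0, 0, -1]
    - [0, 0, 0, 0, 0, 0, -1]
    - [0, 0, 0, 0, 0, 0, -1]

```text
time: 45.48
tool_pos: [0.4578, -0.1853, 0.0577]
tool_rot: [0.001, 0.658, 0.753, 0.0]
contact_force: [0.0, 1.5, 5.8]
gripper_width: 0.26
grasp_force: 59.3
```

Request:
move_arm:
  rows:
    - [0, 0, -0.4, 0, 0, 0, -1]
    - [0, 0, -1, 0, 0, 0, -1]
    - [0, 0, -2, 0, 0, 0, -1]
    - [0, 0, -2.5, 0, 0, 0, -1]
    - [0, 0, -2.5, 0, 0, 0, -1]
    - [0, 0, -2.2, 0, 0, 0, -1]
    - [0, 0, 0, 0, 0, 0, -1]
    - [0, 0, 0, 0, 0, 0, -1]

```text
time: 46.15
tool_pos: [0.4574, -0.1852, 0.164]
tool_rot: [0.002, 0.658, 0.753, 0.0]
contact_force: [-0.6, 0.0, -0.7]
gripper_width: 0.256
grasp_force: 58.9
```

```bash
python3 -c "
from h import *
go(.5517,.0495,.09,.112)"
```

```text
shift cm now-axes [22.02 12.46  7.38] after-turn axes [22.27 11.99  7.4 ] turn [0.14 0.12 1.26] t 46.15 w 0.256 gf 58.9 f [-0.6  0.  -0.7]
```

Request:
move_arm:
  rows:
    - [1, 0.5, 0, 0, 0, 1.3, -1]
    - [2.0, 1.1, 0, 0, 0, 0, -1]
    - [2.4, 1.3, 0, 0, 0, 0, -1]
    - [2.4, 1.3, 0, 0, 0, 0, -1]
    - [2.4, 1.3, 0, 0, 0, 0, -1]
    - [2.4, 1.3, 0, 0, 0, 0, -1]
    - [2.4, 1.3, 0, 0, 0, 0, -1]
    - [2.4, 1.3, 0, 0, 0, 0, -1]
    - [2.3, 1.3, 0, 0, 0, 0, -1]
    - [1.8, 0.9, 0, 0, 0, 0, -1]
    - [0.7, 0.4, 0, 0, 0, 0, -1]
    - [0, 0, 0.5, 0, 0, 0, -1]
    - [0, 0, 2, 0, 0, 0, -1]
    - [0, 0, 2, 0, 0, 0, -1]
    - [0, 0, 0, 0, 0, 0, -1]
    - [0, 0, 0, 0, 0, 0, -1]

```text
time: 47.48
tool_pos: [0.5491, 0.0483, 0.115]
tool_rot: [-0.002, 0.667, 0.745, -0.002]
contact_force: [0.8, -0.0, 0.2]
gripper_width: 0.255
grasp_force: 58.9
```

```bash
python3 -c "
from h import *
go(.5517,.0483,.0657,.112)"
```

```text
shift cm now-axes [-0.03  0.28  4.93] after-turn axes [-0.03  0.26  4.93] turn [-0.29 -0.02 -0.1 ] t 47.48 w 0.255 gf 58.9 f [ 0.8 -0.   0.2]
```

Request:
move_arm:
  rows:
    - [0, 0.2, 0.8, 0, 0, 0, -1]
    - [0, 0, 1.4, 0, 0, 0, -1]
    - [0, 0, 1.2, 0, 0, 0, -1]
    - [0, 0, 0.7, 0, 0, 0, -1]
    - [0, 0, 0.3, 0, 0, 0, -1]
    - [0, 0, 0.1, 0, 0, 0, -1]
    - [0, 0, 0, 0, 0, 0, -1]
    - [0, 0, 0, 0, 0, 0, -1]

```text
time: 48.15
tool_pos: [0.5536, 0.0495, 0.073]
tool_rot: [0.0, 0.667, 0.745, 0.0]
contact_force: [0.5, 0.2, -0.2]
gripper_width: 0.258
grasp_force: 58.9
```

Request:
move_arm:
  rows:
    - [-0.1, -0.15, 0.3, 0, 0, 0, -1]
    - [0, 0, 0.2, 0, 0, 0, -1]
    - [0, 0, 0.15, 0, 0, 0, -1]
    - [0, 0, 0.1, 0, 0, 0, -1]
    - [0, 0, 0, 0, 0, 0, -1]
    - [0, 0, 0, 0, 0, 0, -1]

```text
time: 48.65
tool_pos: [0.5519, 0.0483, 0.0657]
tool_rot: [-0.0, 0.667, 0.745, -0.0]
contact_force: [-2.8, -1.2, 4.5]
gripper_width: 0.26
grasp_force: 59.5
```

Contact with the ring. I'll release, rise, and swing aside for a final look.

Request:
move_arm:
  rows:
    - [0, 0, 0, 0, 0, 0, -0.4]
    - [0, 0, 0, 0, 0, 0, -0.2]
    - [0, 0, 0, 0, 0, 0, 0.1]
    - [0, 0, 0, 0, 0, 0, 0.3]
    - [0, 0, 0, 0, 0, 0, 0.3]
    - [0, 0, -1, 0, 0, 0, 0.3]
    - [0, 0, -2, 0, 0, 0, 0.3]
    - [0, 0, -3, 0, 0, 0, 0.3]
    - [0, 0, -3, 0, 0, 0, 0.3]
    - [-2.5, -1.5, -1, 0, 0, 0, 0.3]
    - [-3, -1.5, 0, 0, 0, 0, 0.3]
    - [-3, -1.5, 0, 0, 0, 0, 0.3]
    - [-3, -1.5, 0, 0, 0, 0, 0.3]
    - [-3, -1.5, 0, 0, 0, 0, 0.3]
    - [-3, -1.5, 0, 0, 0, 0, 0.3]
    - [-3, 0, 0, 0, 0, 0, 0.3]
    - [-2, 0, 0, 0, 0, 0, 0.3]
    - [0, 0, 0, 0, 0, 0, 0.3]
    - [0, 0, 0, 0, 0, 0, 0.3]

```text
time: 50.23
tool_pos: [0.4873, -0.1861, 0.1655]
tool_rot: [0.0, 0.667, 0.745, 0.0]
contact_force: [1.2, 0.1, -1.3]
gripper_width: 0.65
grasp_force: 0.0
```

```bash
python3 -c "
from h import *
snap('top','t4'); i=cv2.imread('pics/t4.png')
cv2.imwrite('pics/c8.png',cv2.resize(i[145:265,170:350],None,fx=4.4,fy=4.4,interpolation=cv2.INTER_CUBIC))"
```

```text
(no output)
```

View pics/c8.png

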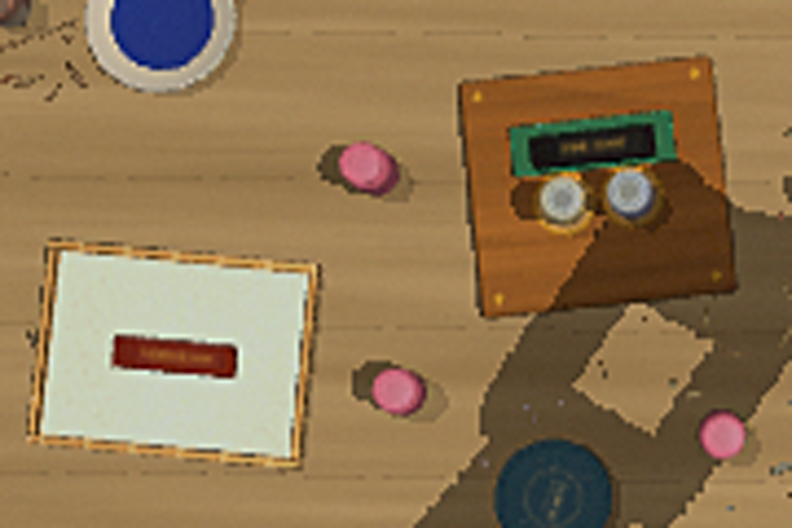

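The final crop shows the red stick centred in the tray at (175,356), and the black stick flat mid-bed at (593,146). The yellow jar is at (563,199) and the blue at (630,194), on their own rings and within 1 px of their start positions. The tin is where it was.

```bash
python3 -c "
from plant import manip
print(manip.job_done())"
```

```text
the job is handed in; nothing more can be done
None
```

I handed the job in at about 50 s of the 136 s allowed; no verdict came back. In the last pictures the red stick is centred in the tray, the black stick is mid-bed, both jars stand on their own rings, and the tin is in place; I steered clear of the water pot but did not check it again at the end.

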